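# Stamp the ash cross in the playroom's lever press

## Task

Lay the ash cross flat on the press bed, on the painted cross under the stamp, let go of it, then pull the red-handled lever all the way down, hold it there for about a second and ease it slowly back up to its top stop with your hand still on it (never let it fly up). Then take the stamped cross out and lay it flat in the middle of the cork drying mat, and let go. Leave the teal disc, the purple star and the two orange half-moons in their stand where they are.

Things in the scene. Friction and masses are not known exactly. Their poses are not given: they have to be found in the camera images.
- cross_mid (a point): Centre (half-way up) of the loose natural ash cross block: a plus shape lying flat, 120 mm from end to end both ways, four arms 30 mm wide, 22 mm thick, about 85 g. Each arm sticks out 45 mm from the 30 mm square middle. Its x and y axes run along the arms, z is up.
- press_mark (a point): Centre of the painted cross on top of the press's oak bed, under the stamp, 20 mm above the shelf; its arms run along this point's x and y. z up; +x points into the press, the open front is on the -x side. The bed reaches from x = -80 to +120 and y = -70 to +70 mm. The press is fixed with its front to the robot's right and its lever towards the robot; place and yaw vary.
- head_front (a point): Middle of the lower front edge of the press's green head, 20 mm before press_mark (towards -x) and 90 mm above the bed. The head overhangs the bed (80 mm wide, up to 182 mm over the bed, on a 90 mm wide column 55 mm behind the mark): no room for an upright hand. Tilt the tool 35 to 45 degrees, fingers pointing forward and down, the hand leaning out of the front, and hold the cross by the end of its near arm.
- stamp: Round black rubber stamp, 28 mm across, under the head, straight above press_mark; it goes down with the lever (this origin is not on the stamp but moves with it). Lever up: its underside is 55 mm above the bed, 33 mm above a cross lying there. Lever fully down: it presses the cross with a soft spring, about 3 N.
- lever (a joint): Angle of the press lever, rad: 0 = up at its top stop (rest), 1.05 = fully down at its bottom stop. A return spring pushes it up all the time: about 3 N at the handle at the top, rising to about 12 N at the bottom. If let go it flies up at several rad/s; easing it up over two seconds or more is right.
- lever_grip (a point): Middle of the lever's round red handle bar, 20 mm thick, which runs along press_mark's x, from 47 mm on the -x side of this point to 58 mm on the +x side, where the steel arm joins it (50 mm from here): a hand from above can pinch it here. It stands at x = -20 mm in press_mark's frame and swings on a 140 mm radius about lever_hinge.
- lever_hinge (a point): Point on the lever's hinge axis, beside the handle's middle: x = -20, y = +55, z = +155 mm in press_mark's frame; the axis runs along press_mark's x. At joint value q the handle's middle is 140 cos(0.785 - q) mm further to press_mark's +y and 140 sin(0.785 - q) mm higher than this: it starts 45 degrees above level and ends 15 degrees below.
- mat_top (a point): Centre of the top of the square cork drying mat, 160 by 160 mm, 6 mm thick, fixed flat on the shelf; its place varies.
- disc_mid (a point): Centre of the loose teal disc lying flat, 70 mm across, 15 mm thick. Bystander.
- star_mid (a point): Centre of the loose purple five-pointed star tile lying flat, 84 mm across, 12 mm thick. Bystander.
- moon0_mid (a point): Middle of an orange half-moon (80 mm wide, 40 mm high, 11 mm thick) standing in a slot of the oak stand. The fixed stand is 75 by 120 mm and 28 mm high, with the half-moons' tops 48 mm above the shelf. Bystander.
- moon1_mid (a point): Middle of the second orange half-moon, in the other slot of the stand. Bystander.
Mind the look-alikes: they are no part of the job. Several things look just like the part that bears mat_top: the one meant starts farthest from the robot's base. There is more than one size of the part that bears cross_mid; the job needs the larger.

How it is judged:
By the outcome, as a careful person would: the job done as asked, in the order asked, and still so for the second after the job is handed in, with the robot touching nothing.
It also fails if it takes over 72 s, if anything falls off the work surface, if the arm or the gripper's body presses on something with over 40 N, if the wrist force passes 120 N, or if a joint passes its speed limit or range.

## Robot

A 6-joint arm with a two-finger parallel gripper is mounted at the origin on the work surface. World frame = base frame: x ahead of the robot, y to its left, z up, the work surface at z = 0. Lengths are in m, angles in degrees, forces in N, time in s.
With the tool pointing down it reaches from about 0.25 to 0.725 m from the base axis. Payload 9.7 kg.
Tool frame: the origin (TCP) lies between the finger pads; the fingertips stand 11 mm ahead of it and the grasp point (between the pads) lies 8 mm behind it; z points along the fingers, x is the direction in which the jaws open and shut, and the axes are right-handed (so a half turn about z gives the same grasp; the last joint's range is limited). The gripper opens to 85 mm and grips with 20 to 120 N. Pads are 22 mm wide; open, the fingers measure 114 mm over their backs; the gripper's body (76 mm by 85 mm) begins 54 mm behind the grasp point. The pads swing forward as they close: fully open they stand 13 mm farther back than shut.
Start: joints at [-65.088, 4.979, 10.078, 95.1, 0, 90], TCP at [0.232, -0.499, 0.242] pointing down, gripper open.
Joint ranges: [-179.16, 179.16], [-48.56, 103.87], [-65.8, 70.77], [-126.05, 130.52], [-82.76, 87.17], [-180, 180]. Speed limits (degrees/s): [127.2, 127.2, 147.25, 180, 180, 180].

## Interface

Orientations are given as [roll, pitch, yaw] about the fixed x, y, z axes, in that order (R = Rz(yaw) Ry(pitch) Rx(roll)).
In Python, from workcell import get_obs, camera, job_done gives the robot as it stands.
- The arm moves only by the tool arm_command, never from a script. Its argument "increments" is a list of rows, each a list of 2 entries, a list of its own where there are three numbers: the shift along the tool's x, y, z in units of 25 mm (1.0 is 25 mm), then the turn about the tool's z in units of 6 degrees (1.0 is 6 degrees). In form: [[[dx, dy, dz], roll], ...]. A call has 1 to 5 rows; each row is the pose to reach, as a shift and turn from the pose measured when the call began, along the tool's axes at that moment; what a row does not reach only later rows make up. A row lasts 1/10 s, in which the tool goes at most 50 mm and 8.59 degrees, less where a joint would pass 70% of its speed; a pose out of reach is approached as far as the arm can. A call with a gripper value outside its range is refused whole. "claw" is the closure, from -1 (fully open) to 1 (shut), so that 0 is half open, set as the call begins (left out, the last holds). The fingers move at their own pace and stop on an object; "force" is the grip in N (left out, the last holds). Time passes only in rows, so rows that repeat a pose let the fingers close. It gives the time, the measured TCP pose, the force and the opening at its end, in the units of the state.
- get_obs(): the state, without advancing time (a new reading comes with each control period).
- camera(name): name is "scene" or "top"; returns a dict with "frame" (384x512x3 uint8, red, green, blue), "range_z" (384x512 float32, m along the optical axis (not along the pixel's ray), 0 where there is no reading), "K" (3x3 intrinsics, pixels), "R" (3x3) and "t" (3): a world point X has camera coordinates R X + t. Camera axes: x right, y down, z forward; pixel columns grow to the right and rows downward; lengths in m; the calibration is good to about 2 mm. A picture is of the moment at which its call begins.
- job_done(): hands the job in, once; it reports no verdict.
The state is a dict: "time": time; "q": joint angles; "qd": joint speeds; "joint_efforts": joint torques, N m; "ee_pos": TCP position; "tcp_rot": TCP orientation; "wrist_force": force on the tool from outside, world axes, zero at the start; "torque": the same for the moment, N m; "opening": finger opening in m.
Only numpy, scipy, OpenCV 4.12 (cv2) and the standard library are available. Lean on these libraries where they do the work, as an engineer would, in place of code of your own. Each camera call takes 0.05 s, during which the arm holds its last target.

## Working session

There is one attempt and no reset: what is moved stays moved. The work goes in short steps, Python scripts to look and compute and a tool call to move; the robot and the scene stay as the last step left them, time stands still between calls to the robot, and variables do not carry over. Pictures are saved under pics/ and viewed, and the job is handed in when it is done.

Besides the shell and the picture viewer there is one more tool, called after "Emit:" in YAML: its name, and indented under it one key for each argument. arm_command: Moves the arm, as the interface text tells. Its arguments: {"type":"object","properties":{"increments":{"type":"array"},"claw":{"type":"number"},"force":{"type":"number"}},"required":["increments"]}

```bash
ls; mkdir -p pics; python3 - <<'E'
from workcell import get_obs,camera
import cv2,numpy as np
print(get_obs())
for n in("scene","top"):
    c=camera(n); cv2.imwrite(f"pics/{n}0.png",c["frame"][:,:,::-1]); np.savez(f"pics/{n}0.npz",**c); print(n,c["K"],c["R"],c["t"])
E
```

```text
pics
{'time': 0.0, 'q': array([-6.50885686e+01,  5.01253658e+00,  1.00331317e+01,  9.51005343e+01,
       -7.72427780e-04,  8.99979721e+01]), 'qd': array([ 0.06330518, -0.01046152,  0.01210361,  0.10434693,  0.00243286,
        0.02593154]), 'joint_efforts': array([-4.07109719e-04, -5.20382488e+01,  4.64813697e+01,  1.59503182e-02,
       -3.69319177e-04, -7.44090016e-06]), 'ee_pos': array([ 0.23156999, -0.49862309,  0.24155744]), 'tcp_rot': array([ 1.79999230e+02,  7.99391798e-02, -6.50865407e+01]), 'wrist_force': array([-0.09919935,  0.1379385 ,  0.29908251]), 'torque': array([-0.04070168,  0.01706191, -0.00198816]), 'opening': 0.0852536529819058}
scene [[475.28046014   0.         259.45510818]
 [  0.         475.28046014 199.99983731]
 [  0.           0.           1.        ]] [[-0.73131002  0.68204447  0.00099448]
 [ 0.47168105  0.50680371 -0.72157258]
 [-0.4926486  -0.52722418 -0.69233809]] [ 0.35024154 -0.08629764  1.66542624]
top [[485.12298997   0.         258.05241572]
 [  0.         485.12298997 189.81657928]
 [  0.           0.           1.        ]] [[ 0.02413358 -0.99956731  0.01681555]
 [-0.98782765 -0.02642892 -0.15329069]
 [ 0.15366878 -0.01291141 -0.98803806]] [-0.00561447  0.48605244  1.24345065]
```

View pics/scene0.png

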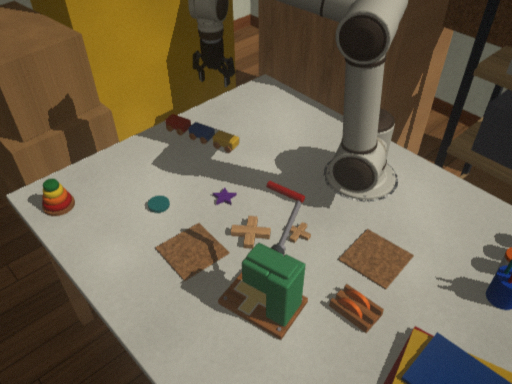

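View pics/top0.png

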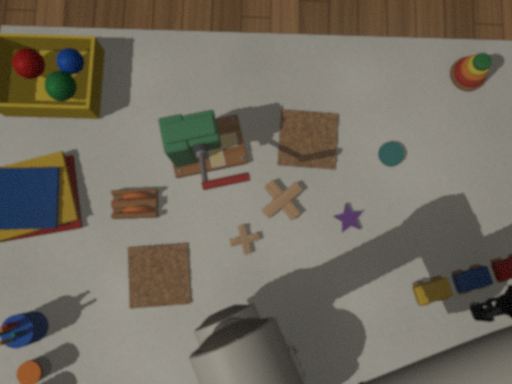

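The scene view shows the big cross at (251,232), the small cross at (299,232), the press at (270,290), and mats at (192,250) and (376,258). In the top view the big cross is at (283,199), the small one at (245,238), and the mats are at (308,138), which is far, and (159,275), which is near. The handle is at (226,181). I'll measure these next.

```bash
cat > h.py <<'E'
import numpy as np,cv2
def load(n): return dict(np.load(f"pics/{n}.npz"))
def ray(c,uv,z):
    uv=np.atleast_2d(np.asarray(uv,float)); C=-c["R"].T@c["t"]
    d=np.c_[uv,np.ones(len(uv))]@np.linalg.inv(c["K"]).T@c["R"]
    return C+d*((z-C[2])/d[:,2])[:,None]
def cloud(c):
    Z=c["range_z"]; v,u=np.indices(Z.shape); P=np.stack([(u-c["K"][0,2])/c["K"][0,0]*Z,(v-c["K"][1,2])/c["K"][1,1]*Z,Z],-1)
    return (P-c["t"])@c["R"]
def proj(c,X):
    p=(np.atleast_2d(X)@c["R"].T+c["t"])@c["K"].T; return p[:,:2]/p[:,2:]
E
python3 - <<'E'
from h import *
for n in("top0","scene0"):
    c=load(n); f=c["frame"]; P=cloud(c); hsv=cv2.cvtColor(f,cv2.COLOR_RGB2HSV)
    print(n)
    m=((hsv[...,0]>5)&(hsv[...,0]<22)&(hsv[...,1]>70)).astype(np.uint8)
    nn,l,s,ce=cv2.connectedComponentsWithStats(m)
    for i in range(1,nn):
        if s[i,4]>150:
            q=P[l==i]; z=np.median(q[:,2]); 
            if z>-.05: print("wood",ce[i].round(),s[i,4],np.median(q,0).round(3),"ray",ray(c,ce[i],z).round(4), hsv[l==i].mean(0).round())
    m=(((hsv[...,0]<5)|(hsv[...,0]>174))&(hsv[...,1]>150)).astype(np.uint8)
    nn,l,s,ce=cv2.connectedComponentsWithStats(m)
    for i in range(1,nn):
        if s[i,4]>100: 
            q=P[l==i]; print("red",ce[i].round(),s[i,4],np.median(q,0).round(3), np.percentile(q,[2,98],axis=0).round(3))
    m=((hsv[...,0]>60)&(hsv[...,0]<85)&(hsv[...,1]>120)).astype(np.uint8)
    nn,l,s,ce=cv2.connectedComponentsWithStats(m)
    for i in range(1,nn):
        if s[i,4]>400:
            q=P[l==i]; t=q[:,2]>.19; print("green",ce[i].round(),s[i,4],np.median(q,0).round(3),t.sum(), q[:,2].max())
            if t.sum()>50: print(cv2.minAreaRect((q[t][:,:2]*1000).astype(np.float32)))
    im=cv2.resize(f[80:270,100:360],None,fx=3,fy=3,interpolation=cv2.INTER_CUBIC) if n[0]=='t' else cv2.resize(f[150:350,150:410],None,fx=3,fy=3,interpolation=cv2.INTER_CUBIC)
    cv2.imwrite(f"pics/{n}crop.png",im[:,:,::-1])
E
```

```text
top0
wood [27. 63.] 226 [0.82  0.642 0.048] ray [[0.8145 0.6412 0.0483]] [ 15. 204.  76.]
wood [466.  75.] 532 [ 0.816 -0.555  0.035] ray [[ 0.8233 -0.5613  0.0353]] [ 12. 150. 115.]
wood [308. 139.] 3143 [ 0.636 -0.126  0.006] ray [[ 0.6364 -0.1268  0.0061]] [ 15. 109. 101.]
wood [230. 144.] 987 [0.603 0.084 0.02 ] ray [[0.6132 0.0861 0.0201]] [ 14. 111.  90.]
wood [ 70. 195.] 264 [0.458 0.505 0.021] ray [[0.4625 0.5043 0.0214]] [ 15. 163.  75.]
wood [188. 169.] 265 [0.54  0.196 0.02 ] ray [[0.5394 0.197  0.0199]] [ 14. 117. 105.]
wood [282. 199.] 851 [ 0.465 -0.058  0.022] ray [[ 0.4644 -0.0584  0.0219]] [ 16.  97. 132.]
wood [135. 203.] 1293 [0.443 0.33  0.028] ray [[0.4433 0.3315 0.0281]] [ 13. 131. 105.]
wood [244. 239.] 338 [0.357 0.04  0.015] ray [[0.3567 0.0395 0.0147]] [ 16.  92. 128.]
wood [159. 275.] 3633 [0.258 0.261 0.006] ray [[0.2574 0.2616 0.0063]] [ 15. 109. 107.]
wood [433. 289.] 351 [ 0.243 -0.45   0.045] ray [[ 0.2393 -0.4467  0.0453]] [ 20. 140.  84.]
wood [ 29. 372.] 523 [0.021 0.548 0.072] ray [[0.0216 0.5477 0.072 ]] [ 12. 167. 139.]
red [28. 63.] 637 [0.798 0
[... 1219 characters left out ...]

wood [299. 232.] 267 [0.358 0.048 0.014] ray [[0.3607 0.0497 0.0142]] [ 16. 115. 141.]
wood [376. 258.] 2356 [0.265 0.27  0.007] ray [[0.2638 0.2688 0.0065]] [ 14. 130. 120.]
wood [255. 310.] 1400 [0.654 0.167 0.02 ] ray [[0.6478 0.1651 0.0199]] [ 14. 127.  84.]
wood [356. 308.] 1402 [0.455 0.345 0.028] ray [[0.4535 0.3432 0.0275]] [ 12. 148. 108.]
wood [411. 352.] 706 [0.45  0.515 0.033] ray [[0.4593 0.5133 0.0332]] [ 19. 177. 124.]
wood [497. 369.] 178 [0.35  0.679 0.034] ray [[0.3488 0.6767 0.034 ]] [ 21. 173. 144.]
red [286. 191.] 233 [0.471 0.089 0.281] [[0.454 0.037 0.272]
 [0.485 0.133 0.286]]
red [ 58. 205.] 185 [ 0.849 -0.543  0.03 ] [[ 0.802 -0.585  0.016]
 [ 0.882 -0.531  0.038]]
```

View pics/top0crop.png

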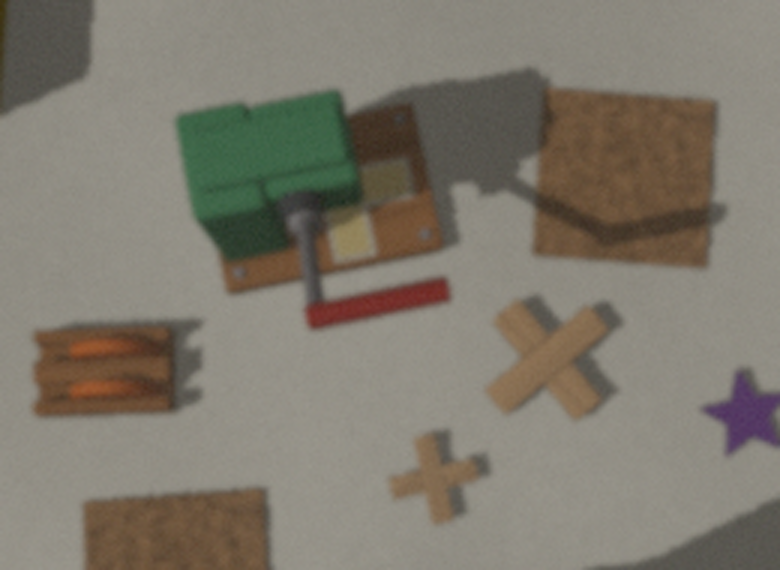

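View pics/scene0crop.png

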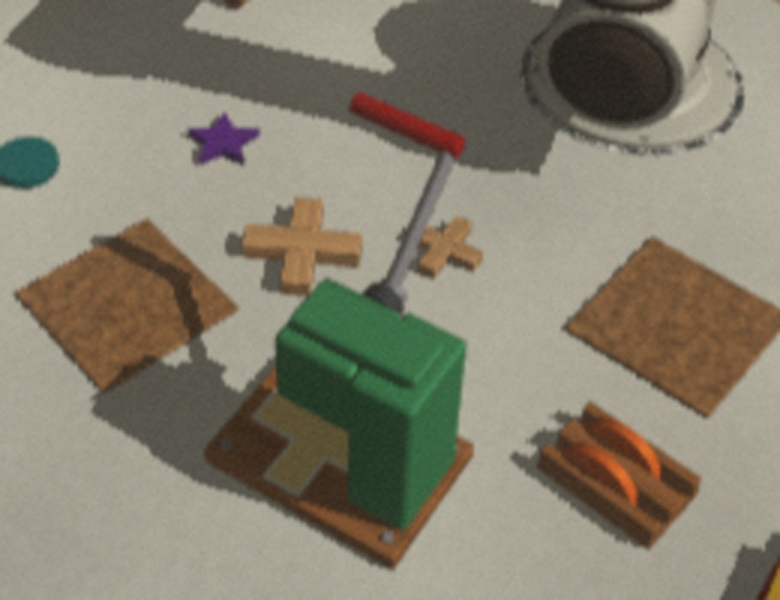

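The larger cross is the one at (283,199) in the top view, where the decoy at (245,238) is about 60% of its size. The mat farthest from the base is (308,138), at about r=0.65 m against 0.37 m for the other. Next I'll refine the poses and check the arm's shape for clearance.

```bash
python3 - <<'E'
from h import *
for n in("top0","scene0"):
    c=load(n); f=c["frame"]; P=cloud(c); hsv=cv2.cvtColor(f,cv2.COLOR_RGB2HSV); print(n)
    def rect(m,z,nm):
        nn,l,s,ce=cv2.connectedComponentsWithStats(m.astype(np.uint8))
        i=1+s[1:,4].argmax(); ys,xs=np.where(l==i); W=ray(c,np.c_[xs,ys],z)[:,:2]
        r=cv2.minAreaRect((W*1000).astype(np.float32)); print(nm,np.round(r[0],1),np.round(r[1],1),round(r[2],1), "mean",(W.mean(0)*1000).round(1)); return l==i
    near=lambda x,y,r:(np.hypot(P[...,0]-x,P[...,1]-y)<r)
    wood=((hsv[...,0]>5)&(hsv[...,0]<24)&(hsv[...,1]>60))
    rect(wood&near(.467,-.054,.075)&(P[...,2]>.015),.022,"cross")
    rect(wood&near(.64,-.123,.13)&(P[...,2]<.013),.006,"mat")
    red=(((hsv[...,0]<6)|(hsv[...,0]>170))&(hsv[...,1]>110))&near(.465,.08,.09)
    rect(red,.283,"handle")
    q=P[red&(P[...,2]>.25)]; 
    u,s,vt=np.linalg.svd(q-q.mean(0),full_matrices=False); t=(q-q.mean(0))@vt[0]; print("dir",vt[0],"ends",(q.mean(0)+vt[0]*t.min()).round(4),(q.mean(0)+vt[0]*t.max()).round(4),"zmax",np.percentile(q[:,2],95))
    g=((hsv[...,0]>55)&(hsv[...,0]<90)&(hsv[...,1]>70))&near(.6,.13,.15)
    q=P[g]; print("green",g.sum(),np.percentile(q,[1,99],axis=0).round(3))
    tp=g&(P[...,2]>.185); rect(tp,.2,"headtop"); 
    yel=((hsv[...,0]>18)&(hsv[...,0]<32)&(hsv[...,1]>60))&near(.6,.13,.13)&(P[...,2]>.012)&(P[...,2]<.03)
    rect(yel,.02,"paint")
    bed=near(.6,.13,.16)&(P[...,2]>.013)&(P[...,2]<.027)
    rect(bed,.02,"bed")
    # arm profile
    d=np.array([np.cos(np.radians(-65.09)),np.sin(np.radians(-65.09))]); r=P[...,:2]@d; o=P[...,1]*d[0]-P[...,0]*d[1]
    a=(abs(o)<.12)&(P[...,2]>.1)&(r>-.1)&(r<.8)
    for k in np.arange(-.1,.7,.04):
        s=a&(r>=k)&(r<k+.04)
        if s.sum()>5: print(round(k+.02,2),s.sum(),"z",np.percentile(P[s][:,2],[1,99]).round(3),"o",np.percentile(o[s],[1,99]).round(3))
E
```

```text
top0
cross [465.5 -58.3] [ 99.6 100.3] 83.9 mean [464.9 -58.7]
mat [ 637.5 -126.5] [160.2 158.4] 87.0 mean [ 636.6 -126.9]
handle [465.4  80.2] [15.7 99.8] 12.5 mean [465.5  80.5]
dir [-0.22713243  0.97386286 -0.00141246] ends [0.4769 0.0317 0.2827] [0.4542 0.129  0.2825] zmax 0.2861138207031236
green 1878 [[0.547 0.111 0.098]
 [0.643 0.241 0.206]]
headtop [597.1 174.7] [ 84.6 126.9] 14.5 mean [596.2 176.8]
paint [576.9 121.1] [45.3 34. ] 10.2 mean [576.6 122. ]
bed [617.9 106.2] [141.  112.6] 13.6 mean [610.4  91.7]
0.08 199 z [0.604 0.637] o [0.099 0.12 ]
0.12 67 z [0.582 0.605] o [0.093 0.12 ]
0.16 8 z [0.589 0.603] o [0.061 0.063]
0.2 257 z [0.589 0.635] o [0.053 0.061]
0.24 674 z [0.599 0.657] o [0.042 0.061]
0.28 1136 z [0.607 0.672] o [0.03 0.06]
0.32 1597 z [0.615 0.683] o [0.016 0.059]
0.36 911 z [0.619 0.682] o [0.022 0.059]
0.4 47 z [0.621 0.649] o [0.054 0.057]
0.48 324 z [0.261 0.351] o [-0.011  0.014]
0.52 515 z [0.255 0.391] o [-0.015  0.035]
0.6 7 z [0.245 0.256] o [0.009 0.012]
scene0
cross [466.6 -54.2] [101.  103.3] 85.6 mean [467.1 -53.9]
mat [ 638.6 -123.8] [164.
[... 282 characters left out ...]
6.8] [ 88.2 132.4] 13.5 mean [609.9 189.8]
paint [623.8 122.6] [107.8  74.1] 59.4 mean [629.2 124.9]
bed [610.7 153.1] [142.8 201.5] 13.6 mean [640.2 149.8]
-0.08 256 z [0.108 0.245] o [-0.028  0.119]
-0.04 562 z [0.201 0.616] o [-0.062  0.118]
-0.0 156 z [0.249 0.644] o [-0.05   0.119]
0.08 38 z [0.189 0.639] o [0.053 0.12 ]
0.12 244 z [0.546 0.611] o [0.038 0.065]
0.16 258 z [0.546 0.607] o [0.032 0.064]
0.2 180 z [0.549 0.602] o [0.026 0.062]
0.24 111 z [0.559 0.594] o [0.029 0.061]
0.28 49 z [0.563 0.586] o [0.024 0.049]
0.48 328 z [0.253 0.54 ] o [-0.019  0.035]
0.52 1055 z [0.262 0.544] o [-0.02   0.048]
0.56 660 z [0.309 0.538] o [0.005 0.047]
0.6 283 z [0.248 0.536] o [-0.013  0.05 ]
```

```bash
python3 - <<'E'
from h import *
d=np.array([np.cos(np.radians(-65.09)),np.sin(np.radians(-65.09))])
for n in("top0","scene0"):
    c=load(n); P=cloud(c); C=-c["R"].T@c["t"]; print(n,C.round(3),"cam r,o",(C[:2]@d).round(3),(C[1]*d[0]-C[0]*d[1]).round(3))
    r=P[...,:2]@d-.550; o=P[...,1]*d[0]-P[...,0]*d[1]
    for k in np.arange(.22,.66,.02):
        s=(abs(o)<.12)&(abs(r)<.14)&(abs(P[...,2]-k-.01)<.01)
        if s.sum()>5: print(round(k+.01-.242,2),s.sum(),"r",np.percentile(r[s],[1,99]).round(3),"o",np.percentile(o[s],[1,99]).round(3))
c=load("scene0");f=c["frame"]; cv2.imwrite("pics/hand.png",cv2.resize(f[0:110,150:410],None,fx=3,fy=3,interpolation=cv2.INTER_CUBIC)[:,:,::-1])
E
```

```text
top0 [0.289 0.023 1.303] cam r,o 0.101 0.272
0.01 20 r [-0.056  0.049] o [0.007 0.012]
0.03 21 r [-0.056 -0.041] o [0.007 0.012]
0.05 63 r [-0.074 -0.041] o [-0.009  0.015]
0.07 164 r [-0.073 -0.021] o [-0.016  0.018]
0.09 153 r [-0.071 -0.013] o [-0.015  0.02 ]
0.11 215 r [-0.068 -0.031] o [-0.011  0.013]
0.13 147 r [-0.037 -0.008] o [-0.012  0.037]
0.15 66 r [-0.038 -0.019] o [-0.     0.033]
scene0 [1.117 0.683 1.09 ] cam r,o -0.149 1.301
0.01 36 r [-0.058  0.051] o [-0.013  0.015]
0.03 67 r [-0.059  0.052] o [-0.013  0.016]
0.05 102 r [-0.078  0.07 ] o [-0.013  0.017]
0.07 185 r [-0.077  0.067] o [-0.018  0.02 ]
0.09 200 r [-0.074  0.065] o [-0.01   0.021]
0.11 140 r [-0.072  0.063] o [-0.014  0.019]
0.13 125 r [-0.041  0.021] o [-0.017  0.039]
0.15 141 r [-0.041  0.028] o [-0.005  0.038]
0.17 132 r [-0.04   0.029] o [-0.021  0.038]
0.19 143 r [-0.043  0.028] o [-0.015  0.042]
0.21 158 r [-0.043  0.028] o [-0.014  0.042]
0.23 180 r [-0.049  0.027] o [-0.011  0.042]
0.25 156 r [-0.057  0.041] o [-0.03   0.043]
0.27 248 r [-0.059  0.041] o [-0.046  0.05 ]
0.29 281 r [-0.059  0.043] o [-0.013  0.049]
0.31 33 r [-0.052 -0.009] o [0.023 0.05 ]
```

View pics/hand.png

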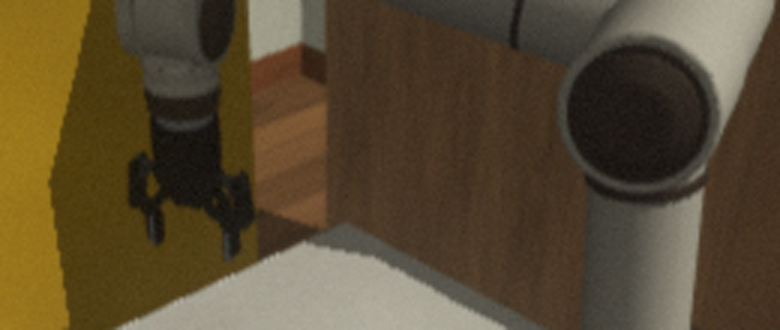

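```bash
cat >> h.py <<'E'
from scipy.spatial.transform import Rotation as Ro
def to(p,yaw):
    from workcell import get_obs
    o=get_obs(); R=Ro.from_euler("xyz",o["tcp_rot"],degrees=True); T=Ro.from_euler("xyz",[180,0,yaw],degrees=True)
    d=R.inv().apply(np.array(p)-o["ee_pos"])/.025; r=((-(yaw-o["tcp_rot"][2])+180)%360-180)/6
    print("t",round(o["time"],2),"pos",o["ee_pos"].round(4),"rot",o["tcp_rot"].round(2),"q",o["q"].round(1),"F",o["wrist_force"].round(1),"op",round(o["opening"],4))
    print("units",d.round(2),"roll",round(r,2),"mm",round(np.linalg.norm(d)*25))
xp=np.array([-.2334,.9724,0]); yp=np.array([-.9724,-.2334,0])
E
python3 -c "
from h import *
to([.502,-.099,.16],39.7)"
```

```text
t 0.1 pos [ 0.2316 -0.4987  0.2416] rot [ 1.800e+02  7.000e-02 -6.509e+01] q [-65.1   5.   10.   95.1  -0.   90. ] F [ 0.6 -0.3  0.7] op 0.0856
units [ -9.94 -16.54   3.28] roll -17.46 mm 489
```

Emit:
arm_command:
  increments:
    - [[-0.8,-1.3,0.2],-1.3]
    - [[-1.6,-2.6,0.4],-2.6]
    - [[-2.4,-3.9,0.6],-3.9]
    - [[-3.2,-5.2,0.8],-5.2]
    - [[-4.0,-6.6,1.0],-6.6]
  claw: -1
  force: 80

```text
time: 0.6
ee_pos: [0.3395, -0.3371, 0.2163]
tcp_rot: [-180.0, 0.1, -25.2]
wrist_force: [0.8, -0.5, -0.1]
opening: 0.0855
```

```bash
python3 -c "
from h import *
to([.502,-.099,.16],39.7)"
```

```text
t 0.6 pos [ 0.3395 -0.3371  0.2163] rot [-1.7995e+02  7.0000e-02 -2.5200e+01] q [-44.8  -5.2  -3.   92.3   0.   70.4] F [ 0.8 -0.5 -0.1] op 0.0855
units [  1.83 -11.38   2.26] roll -10.82 mm 294
```

Emit:
arm_command:
  increments:
    - [[0.3,-1.6,0.3],-1.4]
    - [[0.6,-3.2,0.6],-2.8]
    - [[0.9,-4.8,0.9],-4.2]
    - [[1.1,-6.2,1.2],-5.6]
    - [[1.3,-7.5,1.4],-7.0]

```text
time: 1.1
ee_pos: [0.4491, -0.1795, 0.1806]
tcp_rot: [-179.9, 0.1, 17.2]
wrist_force: [0.5, -1.4, -0.6]
opening: 0.0852
```

```bash
python3 -c "
from h import *
to([.502,-.099,.16],39.7)"
```

```text
t 1.1 pos [ 0.4491 -0.1795  0.1806] rot [-1.7988e+02  6.0000e-02  1.7180e+01] q [-21.8  -4.8  -6.5  88.4   0.1  51. ] F [ 0.5 -1.4 -0.6] op 0.0852
units [ 2.97 -2.45  0.83] roll -3.75 mm 98
```

Emit:
arm_command:
  increments:
    - [[0.8,-0.7,0.2],-1.0]
    - [[1.6,-1.4,0.4],-2.0]
    - [[2.4,-2.0,0.6],-3.0]
    - [[2.97,-2.45,0.8],-3.75]
    - [[2.97,-2.45,0.83],-3.75]

```text
time: 1.6
ee_pos: [0.5023, -0.0974, 0.1587]
tcp_rot: [-179.8, 0.1, 39.9]
wrist_force: [-0.5, 0.3, 0.2]
opening: 0.0854
```

```bash
cat > snap.py <<'E'
import sys; from h import *; from workcell import camera,get_obs
k=sys.argv[1]
for n in("scene","top"):
    c=camera(n); np.savez(f"pics/{n}{k}.npz",**c)
    b=c["frame"][100:350,100:440] if n=="scene" else c["frame"][60:290,80:400]
    cv2.imwrite(f"pics/{n}{k}.png",cv2.resize(b,None,fx=2.3,fy=2.3,interpolation=cv2.INTER_CUBIC)[:,:,::-1])
E
python3 snap.py 1; python3 -c "
from h import *
to([.502,-.099,.16],39.7)"
```

```text
t 1.7 pos [ 0.5016 -0.099   0.1595] rot [-1.7982e+02  6.0000e-02  3.9630e+01] q [-11.2  -1.   -5.3  85.9   0.1  39.2] F [-0.6 -0.9 -0.6] op 0.0855
units [ 0.01  0.01 -0.02] roll -0.01 mm 1
```

View pics/scene1.png

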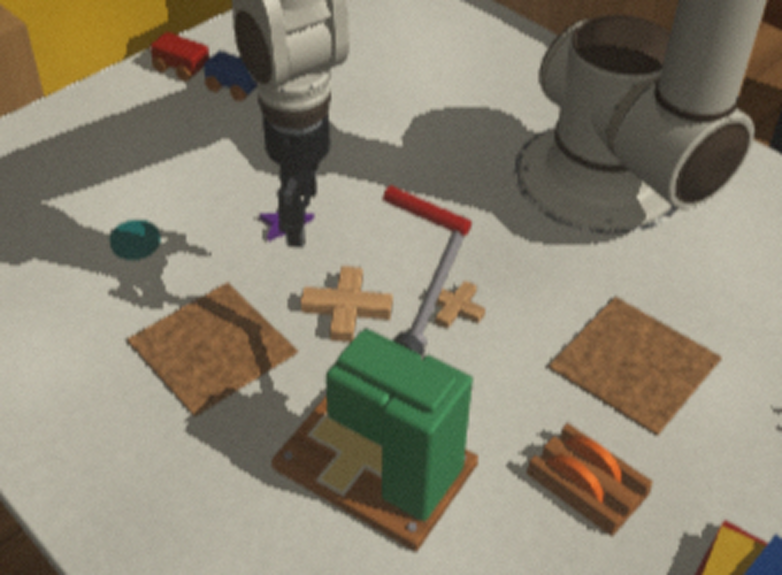

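View pics/top1.png

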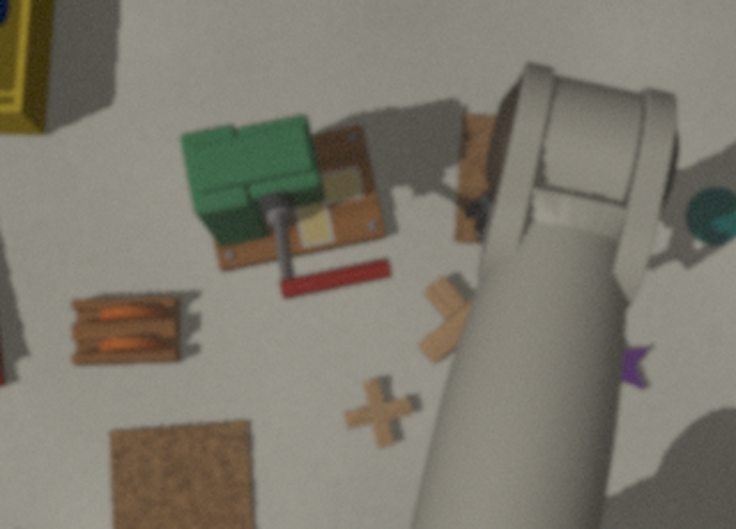

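```bash
python3 - <<'E'
from h import *
c=load("scene1"); f=c["frame"]; P=cloud(c)
p=np.array([.5016,-.099,.1595]); tx=np.array([np.cos(np.radians(39.6)),np.sin(np.radians(39.6)),0]); ty=np.array([tx[1],-tx[0],0])
for a in(.043,.05,.057): print(a,[proj(c,p+a*tx+b*ty+[0,0,.002])[0].round(1) for b in (-.011,.011)])
print(proj(c,[.466,-.0562,.022]))
dz=(P-p)
k=(abs(dz@tx)<.1)&(abs(dz@ty)<.05)&(P[...,2]>.14)&(P[...,2]<.21)
for z0 in np.arange(.15,.21,.01):
    s=k&(abs(P[...,2]-z0)<.006); print(round(z0,3),s.sum(),"tx",np.percentile(dz[s]@tx,[5,50,95]).round(4),"ty",np.percentile(dz[s]@ty,[5,50,95]).round(4))
im=cv2.resize(f[160:250,190:290],None,fx=7,fy=7,interpolation=cv2.INTER_NEAREST)
cv2.imwrite("pics/fing.png",im[:,:,::-1])
E
```

```text
0.043 [array([231.3, 205. ]), array([223.6, 204.3])]
0.05 [array([230.9, 206.8]), array([223.1, 206.1])]
0.057 [array([230.4, 208.6]), array([222.6, 207.8])]
[[249.99769408 229.21593761]]Traceback (most recent call last):
  File "<stdin>", line 9, in <module>
    return _quantile_unchecked(
        a, q, axis, out, overwrite_input, method, keepdims, weights)
    return _ureduce(a,
                    func=_quantile_ureduce_func,
    ...<5 lines>...
                    overwrite_input=overwrite_input,
                    method=method)
    r = func(a, **kwargs)
    result = _quantile(arr,
                       quantiles=q,
    ...<2 lines>...
                       out=out,
                       weights=wgt)
    slices_having_nans = np.isnan(arr[-1, ...])
                                  ~~~^^^^^^^^^
IndexError: index -1 is out of bounds for axis 0 with size 0
```

```bash
python3 - <<'E'
from h import *
c=load("scene1"); f=c["frame"]; P=cloud(c)
p=np.array([.5016,-.099,.1595]); tx=np.array([np.cos(np.radians(39.6)),np.sin(np.radians(39.6)),0]); ty=np.array([tx[1],-tx[0],0])
dz=(P-p)
k=(abs(dz@tx)<.1)&(abs(dz@ty)<.05)&(P[...,2]>.14)&(P[...,2]<.21)
for z0 in np.arange(.15,.21,.01):
    s=k&(abs(P[...,2]-z0)<.006); 
    if s.sum(): print(round(z0,3),s.sum(),"tx",np.percentile(dz[s]@tx,[5,50,95]).round(4),"ty",np.percentile(dz[s]@ty,[5,50,95]).round(4))
im=cv2.resize(f[160:250,190:290],None,fx=7,fy=7,interpolation=cv2.INTER_NEAREST)
cv2.imwrite("pics/fing.png",im[:,:,::-1])
E
```

```text
0.16 7 tx [-0.0446 -0.0406  0.0485] ty [-0.0107  0.0018  0.0079]
0.17 30 tx [-0.0434  0.0507  0.0581] ty [-0.0138 -0.0075  0.0077]
0.18 34 tx [-0.0432  0.0527  0.0589] ty [-0.0136 -0.0076  0.0046]
0.19 20 tx [-0.0476  0.0522  0.0592] ty [-0.0131 -0.0094  0.0029]
0.2 4 tx [-0.047  -0.0453  0.036 ] ty [-0.014  -0.0135 -0.0129]
```

View pics/fing.png

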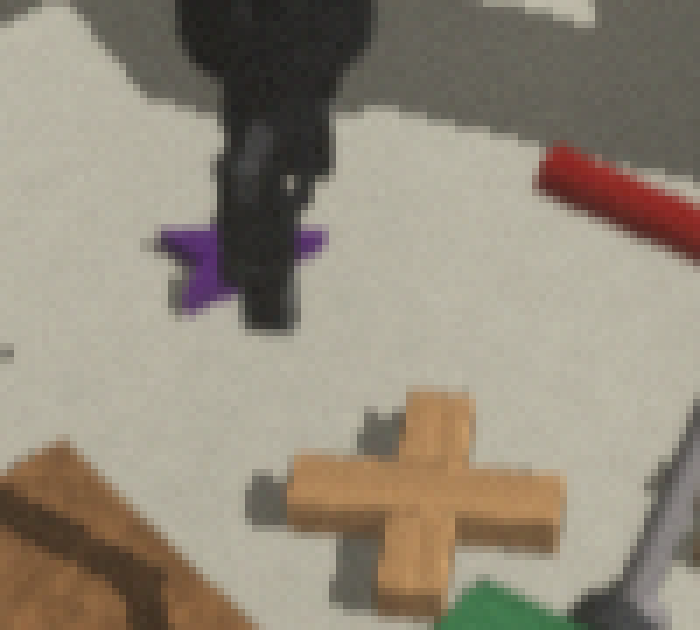

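```bash
python3 -c "
from h import *
to([.5028,-.1006,.013],39.7)"
```

```text
t 1.7 pos [ 0.5016 -0.099   0.1595] rot [-1.7982e+02  6.0000e-02  3.9630e+01] q [-11.2  -1.   -5.3  85.9   0.1  39.2] F [-0.6 -0.9 -0.6] op 0.0855
units [0.   0.1  5.86] roll -0.01 mm 146
```

Emit:
arm_command:
  increments:
    - [[0.0,0.1,1.4],0]
    - [[0.0,0.1,2.8],0]
    - [[0.0,0.1,4.0],0]
    - [[0.0,0.1,5.0],0]
    - [[0.0,0.1,5.6],0]

```text
time: 2.2
ee_pos: [0.5014, -0.1014, 0.0177]
tcp_rot: [-179.7, 0.1, 39.5]
wrist_force: [-0.1, 0.0, -0.5]
opening: 0.0856
```

```bash
python3 -c "
from h import *
to([.5028,-.1006,.013],39.7)"
```

```text
t 2.2 pos [ 0.5014 -0.1014  0.0177] rot [-1.7974e+02  1.4000e-01  3.9470e+01] q [-11.5   1.9 -18.1  70.3   0.1  39.1] F [-0.1  0.  -0.5] op 0.0856
units [0.06 0.01 0.19] roll -0.04 mm 5
```

Emit:
arm_command:
  increments:
    - [[0.05,0.0,0.19],0]
    - [[0.05,0.0,0.19],0]
    - [[0.05,0.0,0.19],0]
    - [[0.05,0.0,0.19],0]
    - [[0.05,0.0,0.19],0]
  claw: 1
  force: 60

```text
time: 2.7
ee_pos: [0.5034, -0.1009, 0.0147]
tcp_rot: [-179.9, 0.1, 39.5]
wrist_force: [0.1, -0.3, 5.3]
opening: 0.0285
```

Emit:
arm_command:
  increments:
    - [[0,0,0],0]
    - [[0,0,0],0]
    - [[0,0,0],0]
    - [[0,0,0],0]

```text
time: 3.1
ee_pos: [0.5035, -0.1008, 0.0147]
tcp_rot: [-179.9, 0.0, 39.5]
wrist_force: [0.0, 0.6, 0.2]
opening: 0.0288
```

```bash
python3 snap.py 2; python3 -c "
from h import *
to([.5028,-.1006,.1],39.7)"
```

```text
t 3.2 pos [ 0.5035 -0.1008  0.0147] rot [-1.7987e+02  5.0000e-02  3.9480e+01] q [-11.3   2.1 -18.3  69.8   0.   39.2] F [0.2 0.3 1. ] op 0.0285
units [-0.02 -0.03 -3.41] roll -0.04 mm 85
```

View pics/scene2.png

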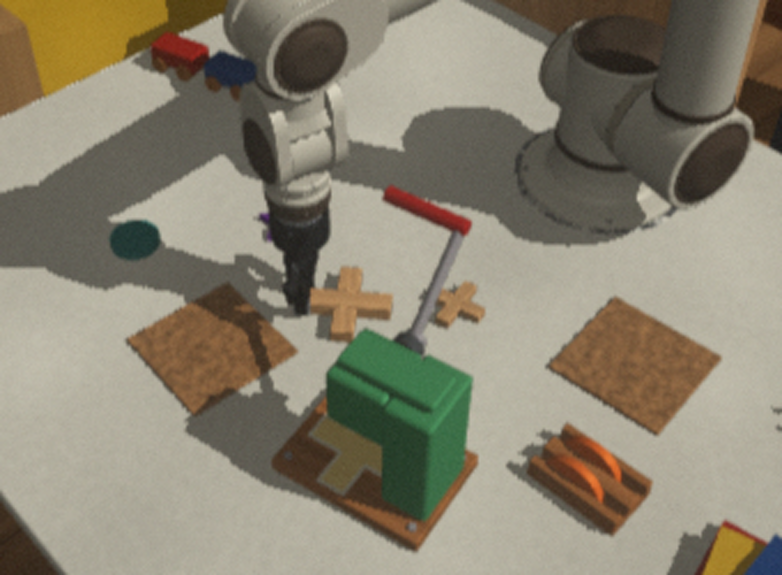

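Emit:
arm_command:
  increments:
    - [[0,0,-0.6],0]
    - [[0,0,-1.3],0]
    - [[0,0,-2.0],0]
    - [[0,0,-2.8],0]
    - [[0,0,-3.4],0]

```text
time: 3.7
ee_pos: [0.5039, -0.101, 0.1019]
tcp_rot: [-179.9, -0.0, 39.5]
wrist_force: [1.0, 0.2, 0.4]
opening: 0.0282
```

```bash
python3 snap.py 3; python3 - <<'E'
from h import *
from workcell import get_obs
c=load("scene3"); P=cloud(c); hsv=cv2.cvtColor(c["frame"],cv2.COLOR_RGB2HSV)
o=get_obs();p=o["ee_pos"]; y=np.radians(o["tcp_rot"][2]);tx=np.array([np.cos(y),np.sin(y),0]); ty=np.array([tx[1],-tx[0],0])
m=((hsv[...,0]>5)&(hsv[...,0]<24)&(hsv[...,1]>60))&(np.hypot(P[...,0]-.467,P[...,1]+.057)<.09)&(P[...,2]>.05)
q=P[m]; print(m.sum(),"z pct",np.percentile(q[:,2],[5,25,50,75,95]).round(4),p)
top=q[q[:,2]>np.percentile(q[:,2],40)]
A=np.c_[top[:,:2]-p[:2],np.ones(len(top))]; print("plane",np.linalg.lstsq(A,top[:,2],rcond=None)[0].round(3))
d=top-p; print("ty",np.percentile(d@ty,[1,99]).round(4),"tx",np.percentile(d@tx,[1,99]).round(4))
to([.5028,-.1006,.1],39.7)
E
```

```text
1595 z pct [0.0979 0.1095 0.4962 0.5321 0.5573] [ 0.50482151 -0.10118026  0.10242339]
plane [-0.398  0.347  0.492]
ty [-0.0682  0.0153] tx [-0.0798  0.0661]
t 3.8 pos [ 0.5048 -0.1012  0.1024] rot [ 1.7996e+02 -9.0000e-02  3.9470e+01] q [-11.4  -0.3 -10.9  79.4   0.   39.2] F [ 0.6  0.4 -0.6] op 0.0282
units [-0.05 -0.07  0.1 ] roll -0.04 mm 3
```

View pics/scene3.png

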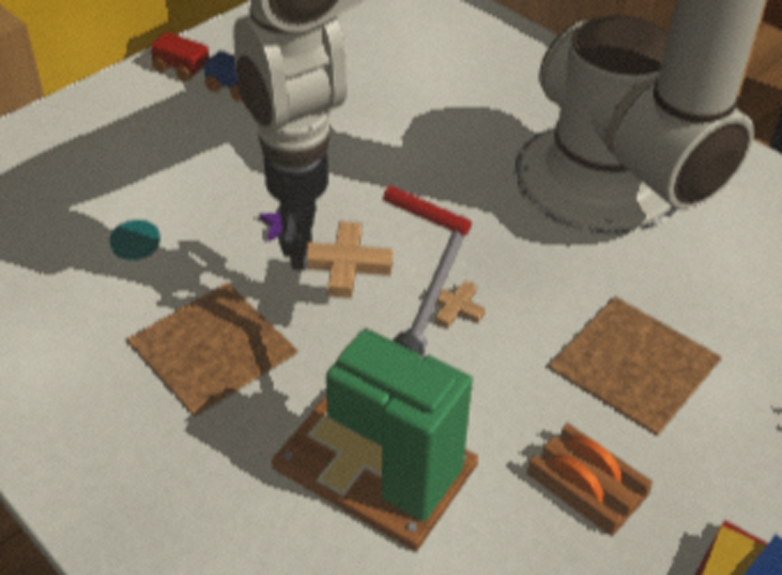

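```bash
cat > cr.py <<'E'
from h import *
from workcell import get_obs
def cr(k,ztop,p,yaw,n="scene"):
    c=load(n+k); P=cloud(c); hsv=cv2.cvtColor(c["frame"],cv2.COLOR_RGB2HSV)
    y=np.radians(yaw);tx=np.array([np.cos(y),np.sin(y),0]); ty=np.array([tx[1],-tx[0],0]); ctr=p-.05*ty
    m=((hsv[...,0]>5)&(hsv[...,0]<24)&(hsv[...,1]>60))&(np.hypot(P[...,0]-ctr[0],P[...,1]-ctr[1])<.1)&(abs(P[...,2]-ztop)<.005)
    v,u=np.where(m); W=ray(c,np.c_[u,v],ztop); d=W-p; a,b=d@tx,d@ty
    q=P[m]; print(m.sum(),"z",np.median(q[:,2]).round(4),"plane",np.linalg.lstsq(np.c_[q[:,:2]-p[:2],np.ones(len(q))],q[:,2],rcond=None)[0].round(3))
    print("tx",np.percentile(a,[.5,99.5]).round(4),"ty",np.percentile(b,[.5,99.5]).round(4))
    s=(abs(a)>.022); print("side arms ty",np.percentile(b[s],[2,98]).round(4),"mid",b[s].mean().round(4), "slope",np.polyfit(a[s],b[s],1).round(3))
    s=(b<-.08); print("far arm tx mid",a[s].mean().round(4))
E
python3 - <<'E'
from cr import *
o=get_obs()
P=cloud(load("scene3")); cr("3",.1107,o["ee_pos"],o["tcp_rot"][2])
E
```

```text
472 z 0.1095 plane [ 0.005 -0.001  0.11 ]
tx [-0.0553  0.0613] ty [-0.119  -0.0126]
side arms ty [-0.0749 -0.046 ] mid -0.0602 slope [-0.02 -0.06]
far arm tx mid 0.0014
```

```bash
python3 -c "
from h import *
M=np.array([.615,.131,0]);
to(M-.18*xp+[0,0,.08],13.5)"
```

```text
t 3.8 pos [ 0.5048 -0.1012  0.1024] rot [ 1.7996e+02 -9.0000e-02  3.9470e+01] q [-11.4  -0.3 -10.9  79.4   0.   39.2] F [ 0.6  0.4 -0.6] op 0.0282
units [6.15 2.1  0.91] roll 4.33 mm 164
```

Emit:
arm_command:
  increments:
    - [[1.2,0.4,0.1],0.9]
    - [[2.5,0.8,0.3],1.8]
    - [[3.8,1.3,0.5],2.7]
    - [[5.0,1.7,0.7],3.6]
    - [[6.15,2.1,0.9],4.3]

```text
time: 4.3
ee_pos: [0.6577, -0.0433, 0.0788]
tcp_rot: [-180.0, -0.0, 13.5]
wrist_force: [-0.4, -0.2, -0.3]
opening: 0.0286
```

Emit:
arm_command:
  increments:
    - [[0,0,0],0]
    - [[0,0,0],0]

```text
time: 4.5
ee_pos: [0.6572, -0.043, 0.0769]
tcp_rot: [-179.9, 0.1, 13.5]
wrist_force: [-0.2, -0.3, -1.3]
opening: 0.0283
```

```bash
python3 snap.py 4; python3 - <<'E'
from cr import *
M=np.array([.615,.131,0]);
to(M-.15*xp+[0,0,.043],13.5)
o=get_obs(); cr("4",o["ee_pos"][2]+.008,o["ee_pos"],o["tcp_rot"][2])
E
```

```text
t 4.6 pos [ 0.6569 -0.0435  0.0783] rot [-1.7996e+02  5.0000e-02  1.3500e+01] q [-3.8 19.8  9.3 79.6  0.  72.7] F [ 0.2 -0.1 -0.7] op 0.0281
units [ 0.   -1.18  1.41] roll 0.0 mm 46
631 z 0.0845 plane [-0.003 -0.005  0.085]
tx [-0.057   0.0584] ty [-0.12   -0.0006]
side arms ty [-0.076  -0.0459] mid -0.0607 slope [-0.028 -0.061]
far arm tx mid 0.0001
```

View pics/scene4.png

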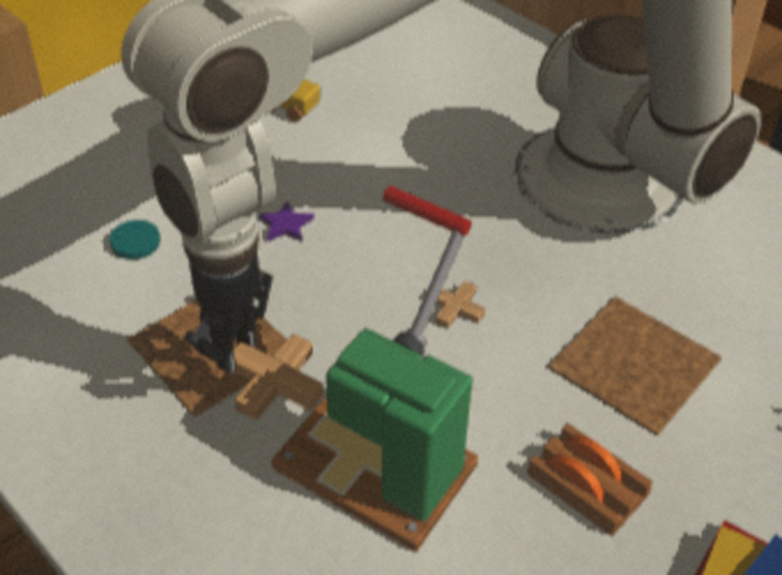

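View pics/top4.png

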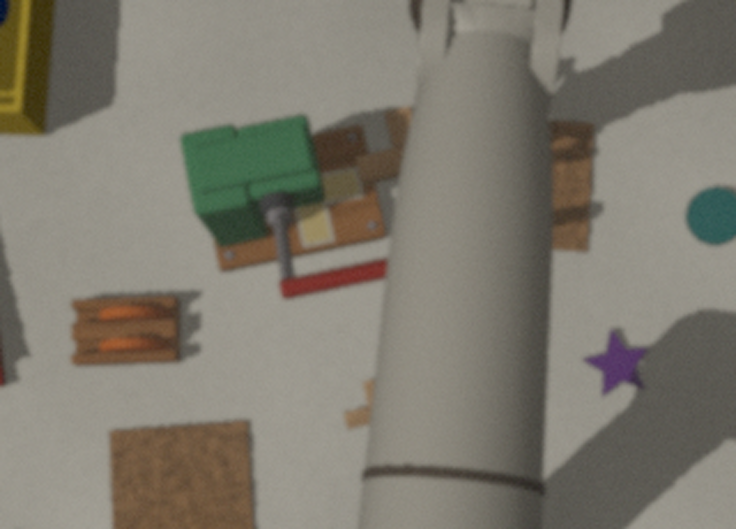

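```bash
python3 - <<'E'
from cr import *
P=cloud(load("top4")); d=np.array([np.cos(np.radians(-3.8)),np.sin(np.radians(-3.8))]); r=P[...,:2]@d; o=P[...,1]*d[0]-P[...,0]*d[1]
for n in("top4","scene4"):
  P=cloud(load(n)); r=P[...,:2]@d; o=P[...,1]*d[0]-P[...,0]*d[1]
  for k in np.arange(.2,.75,.04):
    s=(abs(o)<.09)&(abs(r-k)<.02)&(P[...,2]>.29)
    if s.sum()>9: print(n,round(k,2),np.percentile(P[s][:,2],[1,99]).round(3),np.percentile(o[s],[1,99]).round(3))
E
```

```text
top4 0.2 [0.562 0.615] [-0.079  0.088]
top4 0.24 [0.557 0.609] [-0.058  0.06 ]
top4 0.28 [0.554 1.303] [-0.057  0.058]
top4 0.32 [0.548 0.599] [-0.057  0.058]
top4 0.36 [0.542 0.593] [-0.056  0.058]
top4 0.4 [0.539 0.588] [-0.056  0.057]
top4 0.44 [0.533 0.583] [-0.055  0.057]
top4 0.48 [0.53  0.577] [-0.054  0.056]
top4 0.52 [0.525 0.571] [-0.05   0.052]
top4 0.56 [0.518 0.563] [-0.049  0.049]
top4 0.6 [0.536 0.552] [-0.049  0.05 ]
top4 0.64 [0.5   0.552] [-0.058  0.06 ]
top4 0.68 [0.517 0.55 ] [-0.055  0.058]
top4 0.72 [0.516 0.531] [-0.047  0.047]
scene4 0.2 [0.511 0.614] [-0.075  0.089]
scene4 0.24 [0.509 0.608] [-0.025  0.064]
scene4 0.28 [0.502 0.603] [-0.028  0.064]
scene4 0.32 [0.499 0.598] [-0.026  0.063]
scene4 0.36 [0.497 0.592] [-0.024  0.062]
scene4 0.4 [0.492 0.587] [-0.023  0.062]
scene4 0.44 [0.487 0.582] [-0.023  0.062]
scene4 0.48 [0.483 0.577] [-0.025  0.06 ]
scene4 0.52 [0.479 0.57 ] [-0.024  0.057]
scene4 0.56 [0.473 0.561] [-0.023  0.054]
scene4 0.6 [0.345 0.551] [-0.044  0.054]
scene4 0.64 [0.299 0.55 ] [-0.044  0.064]
scene4 0.68 [0.294 0.548] [-0.045  0.064]
scene4 0.72 [0.315 0.527] [-0.045  0.053]
```

Emit:
arm_command:
  increments:
    - [[0,-0.4,0.5],0]
    - [[0,-0.8,1.0],0]
    - [[0,-1.2,1.4],0]
    - [[0,-2.0,1.4],0]
    - [[0,-2.8,1.4],0]

```text
time: 5.1
ee_pos: [0.6396, 0.0262, 0.0429]
tcp_rot: [-179.9, 0.1, 13.5]
wrist_force: [0.3, 1.1, -1.7]
opening: 0.0285
```

```bash
python3 snap.py 5; python3 - <<'E'
from cr import *
M=np.array([.615,.131,0]);
to(M-.066*xp+[0,0,.04],13.5)
E
```

```text
t 5.2 pos [0.6397 0.0278 0.0436] rot [-1.7992e+02  5.0000e-02  1.3660e+01] q [ 2.5 18.   3.2 75.3  0.1 78.8] F [ 0.6 -0.1 -0.7] op 0.0286
units [ 0.01 -1.6   0.15] roll 0.03 mm 40
```

View pics/scene5.png

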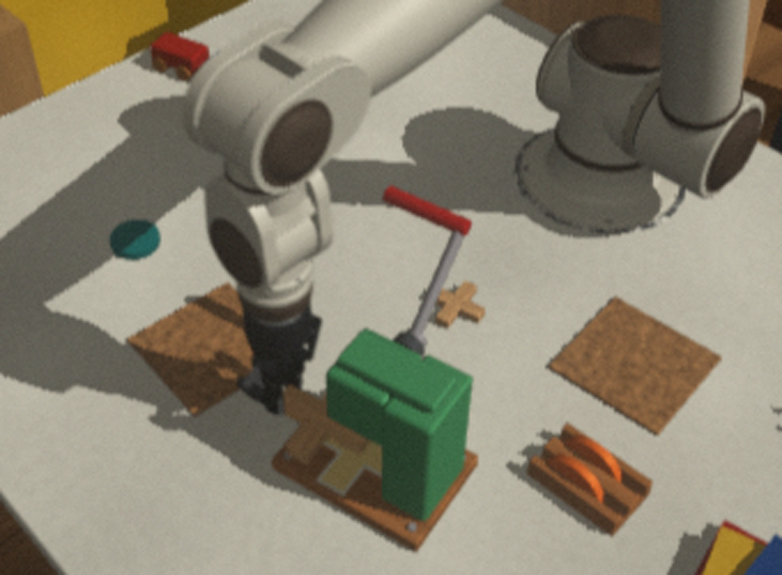

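Emit:
arm_command:
  increments:
    - [[0,-0.5,0],0]
    - [[0,-0.9,0.05],0]
    - [[0,-1.2,0.1],0]
    - [[0,-1.45,0.15],0]
    - [[0,-1.52,0.15],0]

```text
time: 5.7
ee_pos: [0.6305, 0.0653, 0.0396]
tcp_rot: [-179.9, 0.1, 13.7]
wrist_force: [0.6, -0.4, -1.2]
opening: 0.0289
```

```bash
python3 snap.py 6; python3 - <<'E'
from cr import *
M=np.array([.615,.131,0]);
to(M-.066*xp+[0,0,.035],13.5)
c=load("scene6");f=c["frame"]
cv2.imwrite("pics/s6c.png",cv2.resize(f[220:350,200:320],None,fx=5,fy=5,interpolation=cv2.INTER_CUBIC)[:,:,::-1])
E
```

```text
t 5.8 pos [0.6307 0.0648 0.0398] rot [-1.7992e+02  6.0000e-02  1.3670e+01] q [ 5.8 17.3  1.9 74.7  0.1 82.2] F [ 1.2 -0.5 -1.3] op 0.0285
units [ 0.01 -0.08  0.19] roll 0.03 mm 5
```

View pics/s6c.png

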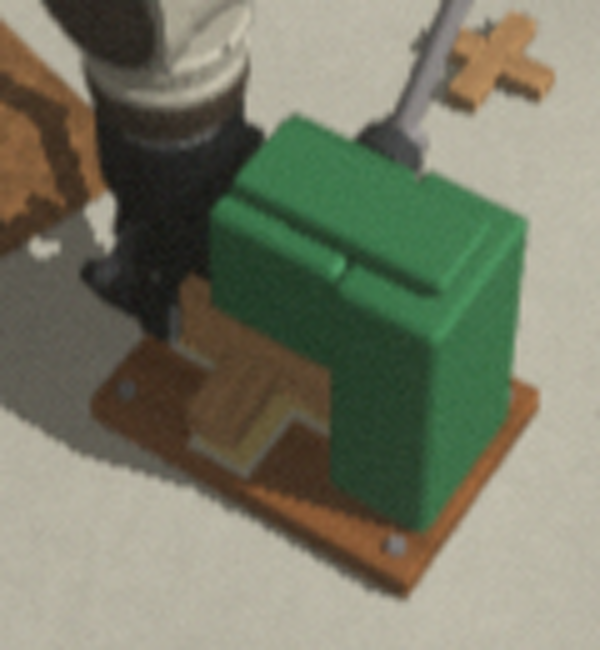

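Emit:
arm_command:
  increments:
    - [[0,-0.05,0.1],0]
    - [[0,-0.05,0.17],0]
    - [[0,-0.05,0.2],0]
    - [[0,-0.05,0.2],0]

```text
time: 6.2
ee_pos: [0.6304, 0.0658, 0.0348]
tcp_rot: [-179.9, 0.1, 13.6]
wrist_force: [-0.3, -1.2, -0.4]
opening: 0.0285
```

```bash
cat > pm.py <<'E'
import sys
from cr import *
# arm of cross pointing -yp, and paint: extents in press frame from scene cam, on their planes
def view(k,sc=6):
    c=load("scene"+k);f=c["frame"]
    cv2.imwrite(f"pics/s{k}c.png",cv2.resize(f[255:325,225:300],None,fx=8,fy=8,interpolation=cv2.INTER_CUBIC)[:,:,::-1])
E
python3 snap.py 7; python3 - <<'E'
from pm import *
view("7")
to(np.array([.615,.131,.035])-.066*xp,13.5)
E
```

```text
t 6.3 pos [0.6304 0.0659 0.0348] rot [-1.7992e+02  5.0000e-02  1.3660e+01] q [ 5.9 17.4  1.5 74.1  0.1 82.3] F [ 0.9  0.8 -0.5] op 0.0286
units [ 0.01 -0.04 -0.01] roll 0.03 mm 1
```

View pics/s7c.png

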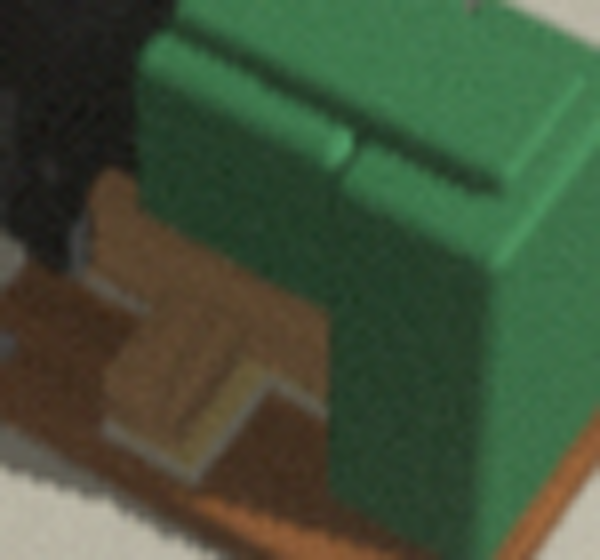

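```bash
python3 - <<'E'
from pm import *
c=load("scene7"); M=np.array([.615,.131,0])
pts={"paintL":(103,428),"paintR":(192,482),"paintInner":(268,382),"crossL":(105,408),"crossR":(178,458),"crossInner":(248,362)}
for k,(x,y) in pts.items():
    W=ray(c,(225+x/8-.44,255+y/8-.44),.02)[0]-M; print(k,(W@xp*1000).round(1),(W@yp*1000).round(1))
E
```

```text
paintL -17.1 -60.6
paintR 18.8 -61.4
paintInner 18.2 -15.8
crossL -21.1 -54.0
crossR 9.9 -56.4
crossInner 8.3 -12.9
```

Emit:
arm_command:
  increments:
    - [[0.05,0,-0.06],0]
    - [[0.12,-0.06,-0.06],0]
    - [[0.12,-0.12,-0.06],0]
    - [[0.12,-0.12,0],0]
    - [[0.12,-0.12,0.01],0]

```text
time: 6.8
ee_pos: [0.6328, 0.0698, 0.0347]
tcp_rot: [-179.9, 0.0, 13.7]
wrist_force: [-0.3, 0.9, 2.1]
opening: 0.0283
```

```bash
python3 snap.py 8; python3 - <<'E'
from pm import *
view("8")
to(np.array([.615,.131,.035])-.066*xp,13.5)
E
```

```text
t 6.9 pos [0.6327 0.0697 0.0347] rot [-1.7991e+02  3.0000e-02  1.3660e+01] q [ 6.2 17.7  1.9 74.2  0.1 82.6] F [0.1 1.3 1. ] op 0.0283
units [-0.12  0.09 -0.01] roll 0.03 mm 4
```

View pics/s8c.png

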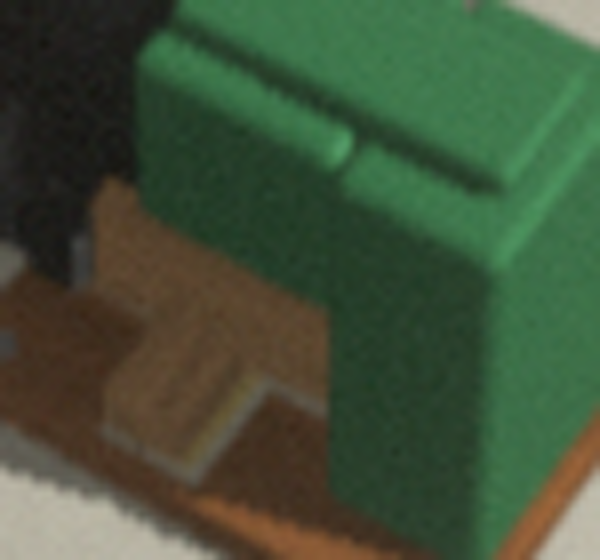

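Emit:
arm_command:
  increments:
    - [[0,-0.04,-0.03],0]
    - [[0,-0.08,-0.03],0]
    - [[0,-0.11,-0.03],0]
    - [[0,-0.11,0],0]
    - [[0,-0.11,0],0]

```text
time: 7.4
ee_pos: [0.6323, 0.0707, 0.0348]
tcp_rot: [179.9, 0.0, 13.6]
wrist_force: [0.4, -8.6, 1.6]
opening: 0.0288
```

```bash
python3 snap.py 9; python3 - <<'E'
from pm import *
view("9")
to(np.array([.615,.131,.035])-.066*xp,13.5)
E
```

```text
t 7.5 pos [0.6322 0.0707 0.0348] rot [1.7992e+02 5.0000e-02 1.3590e+01] q [ 6.4 17.7  1.8 74.2 -0.1 82.8] F [ 0.9 -9.3 -0. ] op 0.0285
units [-0.11  0.13 -0.01] roll 0.01 mm 4
```

View pics/s9c.png

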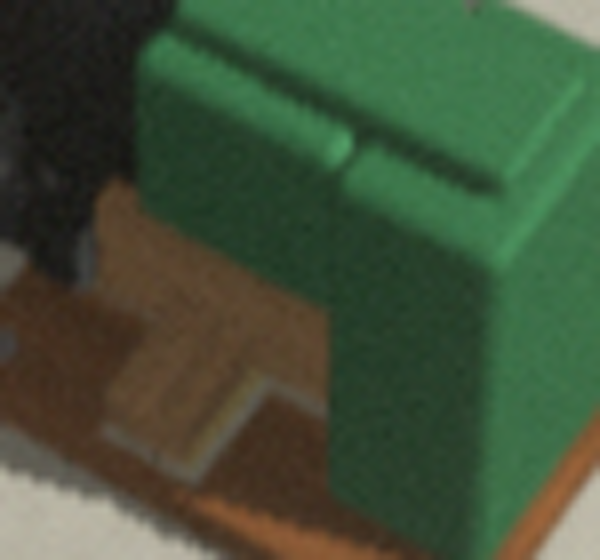

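Emit:
arm_command:
  increments:
    - [[0,0.06,0],0]
    - [[0,0.06,0],0]
    - [[0,0.06,0],0]
    - [[0,0.06,0],0]
    - [[0,0.06,0],0]
  claw: -0.3

```text
time: 8.0
ee_pos: [0.6326, 0.0694, 0.0348]
tcp_rot: [179.9, 0.0, 13.6]
wrist_force: [-0.2, -0.5, -1.1]
opening: 0.0556
```

Emit:
arm_command:
  increments:
    - [[0,0.3,0],0]
    - [[0,0.8,0],0]
    - [[0,1.3,-0.05],0]
    - [[0,1.8,-0.05],0]
    - [[0,1.8,-0.05],0]

```text
time: 8.5
ee_pos: [0.6436, 0.0236, 0.0361]
tcp_rot: [179.9, 0.0, 13.5]
wrist_force: [0.4, 0.3, 0.9]
opening: 0.055
```

Emit:
arm_command:
  increments:
    - [[0,0,0],0]
    - [[0,0,0],0]
    - [[0,0,0],0]
    - [[0,0,0],0]
    - [[0,0,0],0]
  claw: 1

```text
time: 9.0
ee_pos: [0.6436, 0.0239, 0.0361]
tcp_rot: [179.9, 0.0, 13.5]
wrist_force: [-1.1, 0.3, 0.1]
opening: 0.0001
```

```bash
python3 snap.py 10; python3 - <<'E'
from pm import *
view("10")
to(np.array([.615,.131,.036])-.076*xp,13.5)
E
```

```text
t 9.1 pos [0.6436 0.0238 0.0361] rot [1.7991e+02 4.0000e-02 1.3490e+01] q [ 2.2 18.7  3.2 74.6 -0.1 78.7] F [-1.3 -0.3  0.1] op -0.0
units [-0.11 -1.4   0.  ] roll -0.0 mm 35
```

View pics/s10c.png

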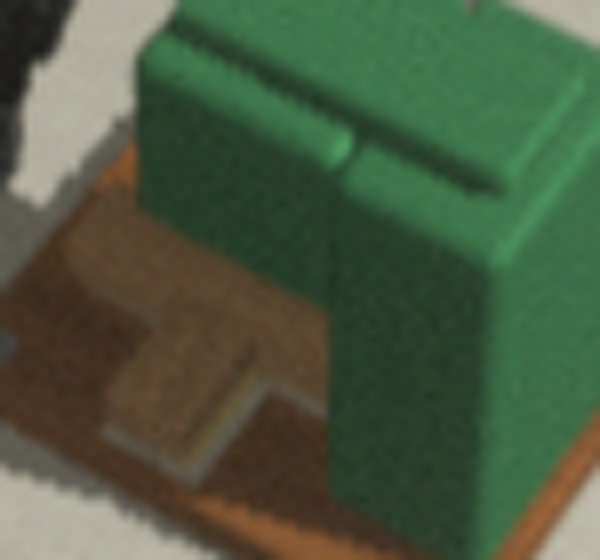

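View pics/scene10.png

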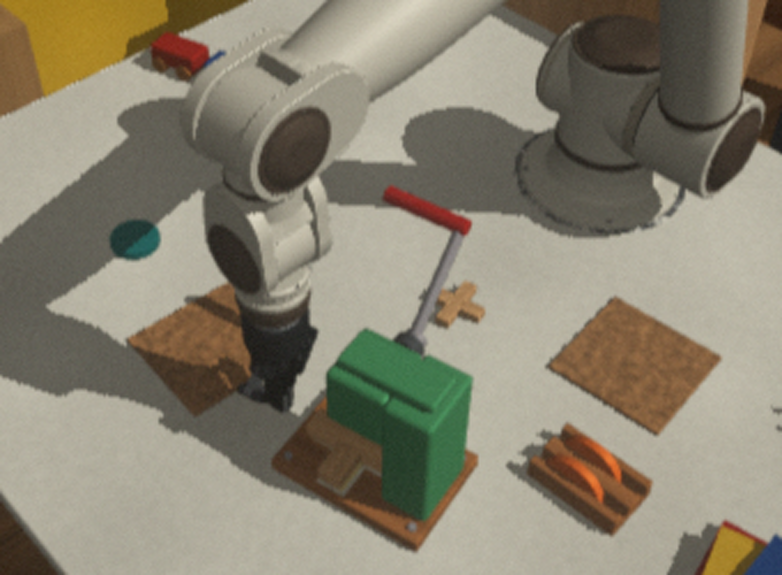

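Emit:
arm_command:
  increments:
    - [[0,-0.6,0],0]
    - [[0,-1.1,0],0]
    - [[0,-1.35,0],0]
    - [[0,-1.47,0],0]
    - [[0,-1.53,0],0]

```text
time: 9.6
ee_pos: [0.6352, 0.0573, 0.0364]
tcp_rot: [179.4, 0.1, 13.4]
wrist_force: [3.9, -28.2, 0.2]
opening: 0.0001
```

```bash
python3 snap.py 11; python3 - <<'E'
from pm import *
view("11")
to(np.array([.615,.131,.036])-.071*xp,13.5)
E
```

```text
t 9.7 pos [0.6352 0.0572 0.0364] rot [1.794e+02 6.000e-02 1.334e+01] q [ 5.4 17.8  2.1 74.3 -0.6 82.1] F [  3.  -23.7   1.3] op -0.0003
units [-0.1  -0.22  0.01] roll -0.03 mm 6
```

View pics/s11c.png

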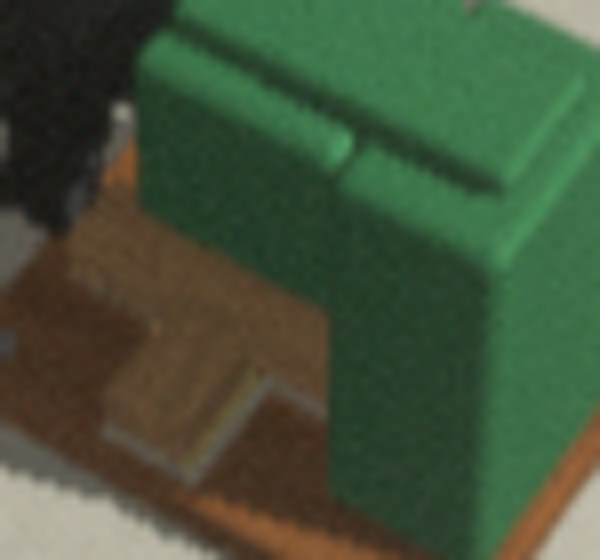

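Emit:
arm_command:
  increments:
    - [[0,0.3,0],0]
    - [[0,0.8,0],0]
    - [[0,1.2,0],0]

```text
time: 10.0
ee_pos: [0.6423, 0.0277, 0.0367]
tcp_rot: [179.4, 0.1, 13.4]
wrist_force: [-0.2, -0.0, -0.6]
opening: 0.0002
```

```bash
python3 snap.py 12; python3 - <<'E'
from pm import *
c=load("scene12"); f=c["frame"]; M=np.array([.615,.131,0])
cv2.imwrite("pics/s12c.png",cv2.resize(f[265:325,230:290],None,fx=10,fy=10,interpolation=cv2.INTER_CUBIC)[:,:,::-1])
W=ray(c,(225+330/8-.44,255+495/8-.44),.02)[0]-M; print("column front-left foot",W@xp,W@yp)
W=ray(c,(225+480/8-.44,255+560/8-.44),.02)[0]-M; print("~back",W@xp,W@yp)
to(M+[0,0,.036]-.071*xp,13.5)
E
```

```text
column front-left foot 0.05883841543556429 -0.04067548873488217
~back 0.11176840125415999 -0.034253817808595495
t 10.1 pos [0.6424 0.027  0.0366] rot [1.7941e+02 6.0000e-02 1.3290e+01] q [ 2.7 18.4  3.  74.5 -0.6 79.4] F [ 0.4  0.1 -1. ] op -0.0001
units [-0.1  -1.46  0.01] roll -0.04 mm 37
```

View pics/s12c.png

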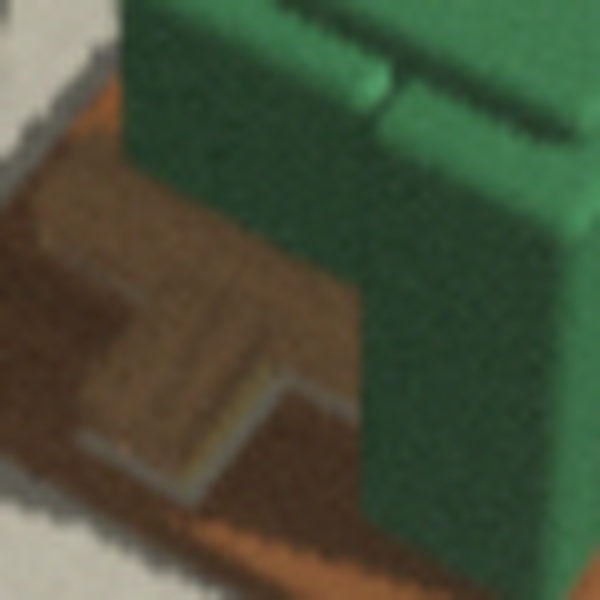

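```bash
python3 -c "
from h import *
to([.640,.022,.37],13.5)
to([.4695,.0757,.37],13.5)"
```

```text
t 10.1 pos [0.6424 0.027  0.0366] rot [1.7941e+02 6.0000e-02 1.3290e+01] q [ 2.7 18.4  3.  74.5 -0.6 79.4] F [ 0.4  0.1 -1. ] op -0.0001
units [ -0.15   0.31 -13.33] roll -0.04 mm 333
t 10.1 pos [0.6424 0.027  0.0366] rot [1.7941e+02 6.0000e-02 1.3290e+01] q [ 2.7 18.4  3.  74.5 -0.6 79.4] F [ 0.4  0.1 -1. ] op -0.0001
units [ -6.3   -3.35 -13.36] roll -0.04 mm 379
```

Emit:
arm_command:
  increments:
    - [[0,0.3,-0.8],0]
    - [[0,0.3,-2.3],0]
    - [[0,0.3,-4.0],0]
    - [[0,0.3,-5.6],0]
    - [[0,0.3,-7.2],0]
  claw: -1

```text
time: 10.6
ee_pos: [0.6436, 0.022, 0.2185]
tcp_rot: [179.4, 0.0, 13.3]
wrist_force: [0.2, 0.2, 0.3]
opening: 0.0725
```

Emit:
arm_command:
  increments:
    - [[0,0,-1.6],0]
    - [[0,0,-3.2],0]
    - [[0,0,-4.8],0]
    - [[0,0,-5.8],0]
    - [[0,0,-6.2],0]

```text
time: 11.1
ee_pos: [0.6433, 0.024, 0.3766]
tcp_rot: [179.4, -0.2, 13.3]
wrist_force: [-0.2, -0.3, -0.4]
opening: 0.0852
```

```bash
python3 snap.py 13; python3 -c "
from h import *
to([.4695,.0757,.37],13.5)"
```

```text
t 11.2 pos [0.6437 0.0239 0.375 ] rot [ 1.7942e+02 -1.2000e-01  1.3320e+01] q [  2.4  27.2  53.1 115.7  -0.5  79. ] F [0.2 0.3 0.2] op 0.0855
units [-6.3  -3.62  0.15] roll -0.03 mm 182
```

Emit:
arm_command:
  increments:
    - [[-1.0,-0.5,0],0]
    - [[-2.4,-1.3,0],0]
    - [[-4.0,-2.2,0],0]
    - [[-5.4,-3.1,0],0]
    - [[-6.3,-3.62,0.1],0]

```text
time: 11.7
ee_pos: [0.4668, 0.0764, 0.3708]
tcp_rot: [179.5, -0.1, 13.4]
wrist_force: [0.0, -0.5, 0.1]
opening: 0.0852
```

Emit:
arm_command:
  increments:
    - [[0,0,0.2],0]
    - [[0,0,0.2],0]

```text
time: 11.9
ee_pos: [0.4662, 0.0766, 0.3649]
tcp_rot: [179.5, -0.1, 13.4]
wrist_force: [-0.4, -0.9, 0.0]
opening: 0.0858
```

```bash
python3 snap.py 14; python3 - <<'E'
from h import *
to([.4695,.0757,.266],13.5)
for n in("scene14","top14"):
    c=load(n);f=c["frame"];P=cloud(c)
    print(n,proj(c,[.4695,.0757,.284]).round(1))
c=load("scene14");f=c["frame"];cv2.imwrite("pics/s14c.png",cv2.resize(f[110:290,220:340],None,fx=4,fy=4,interpolation=cv2.INTER_CUBIC)[:,:,::-1])
E
```

```text
t 12.0 pos [0.4673 0.0762 0.3649] rot [ 1.7945e+02 -7.0000e-02  1.3350e+01] q [  9.6  -0.8  18.2 108.9  -0.5  86.2] F [-0.   0.3  0.2] op 0.0854
units [0.08 0.   3.96] roll -0.02 mm 99
scene14 [[282.8 187.5]]
top14 [[227.5 178.9]]
```

View pics/s14c.png

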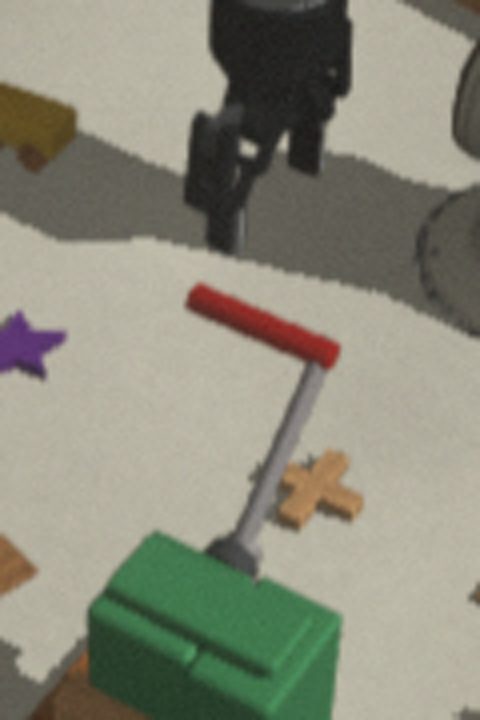

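Emit:
arm_command:
  increments:
    - [[0.08,0,1.0],0]
    - [[0.08,0,2.0],0]
    - [[0.08,0,3.0],0]
    - [[0.08,0,3.6],0]
    - [[0.08,0,3.9],0]

```text
time: 12.5
ee_pos: [0.47, 0.0754, 0.2652]
tcp_rot: [179.5, 0.1, 13.3]
wrist_force: [0.1, -1.0, 1.0]
opening: 0.0854
```

```bash
python3 snap.py 15; python3 - <<'E'
from h import *
to([.4695,.0757,.266],13.5)
c=load("scene15");f=c["frame"];cv2.imwrite("pics/s15c.png",cv2.resize(f[110:290,220:340],None,fx=4,fy=4,interpolation=cv2.INTER_CUBIC)[:,:,::-1])
E
```

```text
t 12.6 pos [0.4699 0.0755 0.2663] rot [1.7946e+02 6.0000e-02 1.3320e+01] q [ 9.4 -4.5  3.2 97.8 -0.5 86.1] F [0.8 0.  0.2] op 0.0852
units [-0.01 -0.01  0.01] roll -0.03 mm 0
```

View pics/s15c.png

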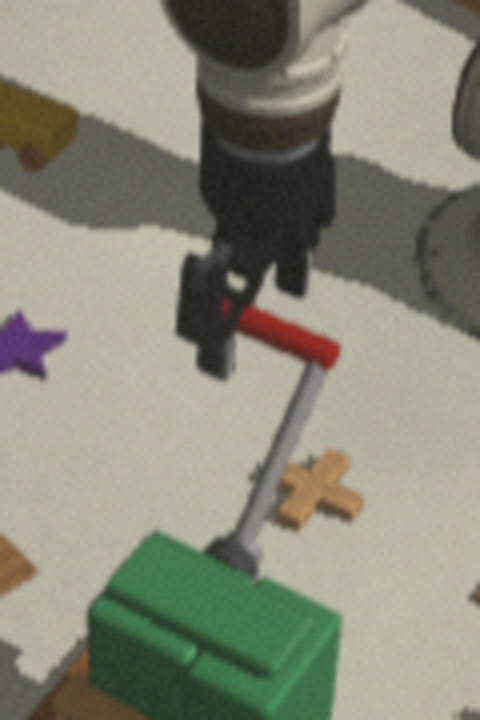

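Emit:
arm_command:
  increments:
    - [[0,0,0],0]
    - [[0,0,0],0]
    - [[0,0,0],0]
    - [[0,0,0],0]
    - [[0,0,0],0]
  claw: 1
  force: 40

```text
time: 13.1
ee_pos: [0.4685, 0.0753, 0.2669]
tcp_rot: [179.5, 0.2, 13.3]
wrist_force: [-5.4, -1.9, 3.0]
opening: 0.0184
```

Emit:
arm_command:
  increments:
    - [[0,0,0],0]
    - [[0,0,0],0]

```text
time: 13.3
ee_pos: [0.4684, 0.0752, 0.2669]
tcp_rot: [179.5, 0.2, 13.3]
wrist_force: [-0.5, -0.6, -0.5]
opening: 0.0188
```

```bash
cat > lev.py <<'E'
import sys; from h import *; from workcell import get_obs
P0=np.array([.4684,.0752,.2669])
qs=[float(v) for v in sys.argv[1:]]
o=get_obs(); R=Ro.from_euler("xyz",o["tcp_rot"],degrees=True); p=o["ee_pos"]
d=p-P0; ang=np.arctan2(d[2]*1e3+99,d@yp*1e3+99); print("q now ~",(.785-ang).round(3),"rad",np.hypot(d[2]*1e3+99,d@yp*1e3+99).round(1),"off x",(d@xp*1e3).round(1),o["tcp_rot"].round(2),"F",o["wrist_force"].round(1),"t",round(o["time"],2),"op",o["opening"].round(4))
for q in qs:
    a=.785-q; T=P0+yp*(.14*np.cos(a)-.099)+np.array([0,0,.14*np.sin(a)-.099]); print(q,(R.inv().apply(T-p)/.025).round(2).tolist())
E
python3 lev.py .06 .13 .2 .27 .35 .42 .49 .56 .63 .7
```

```text
Traceback (most recent call last):
  File "lev.py", line 5, in <module>
    d=p-P0; ang=np.arctan2(d[2]*1e3+99,d@yp*1e3+99); print("q now ~",(.785-ang).round(3),"rad",np.hypot(d[2]*1e3+99,d@yp*1e3+99).round(1),"off x",(d@xp*1e3).round(1),o["tcp_rot"].round(2),"F",o["wrist_force"].round(1),"t",round(o["time"],2),"op",o["opening"].round(4))
                                                                                                                                                                                                                                                      ^^^^^^^^^^^^^^^^^^
AttributeError: 'float' object has no attribute 'round'
```

```bash
sed -i 's/o\["opening"\].round(4)/round(o["opening"],4)/' lev.py; python3 lev.py .06 .13 .2 .27 .35 .42 .49 .56 .63 .7
```

```text
q now ~ -0.0 rad 139.9 off x 0.0 [179.45   0.2   13.33] F [-0.5 -0.6 -0.5] t 13.3 op 0.0188
0.06 [-0.23, -0.0, 0.25]
0.13 [-0.48, -0.0, 0.55]
0.2 [-0.71, -0.0, 0.87]
0.27 [-0.91, -0.01, 1.2]
0.35 [-1.12, -0.01, 1.6]
0.42 [-1.27, -0.01, 1.96]
0.49 [-1.39, -0.02, 2.34]
0.56 [-1.49, -0.02, 2.71]
0.63 [-1.56, -0.02, 3.1]
0.7 [-1.61, -0.03, 3.49]
```

Emit:
arm_command:
  increments:
    - [[-0.23,0,0.25],0]
    - [[-0.48,0,0.55],0]
    - [[-0.71,0,0.87],0]
    - [[-0.91,0,1.2],0]
    - [[-1.12,0,1.6],0]

```text
time: 13.8
ee_pos: [0.4429, 0.069, 0.2283]
tcp_rot: [179.5, -0.2, 13.3]
wrist_force: [9.9, 4.1, 5.4]
opening: 0.0189
```

```bash
python3 lev.py .4 .47 .54 .61 .68 .75
```

```text
q now ~ 0.336 rad 139.0 off x -0.1 [179.47  -0.19  13.34] F [9.9 4.1 5.4] t 13.8 op 0.0189
0.4 [-0.18, -0.01, 0.31]
0.47 [-0.32, -0.01, 0.68]
0.54 [-0.43, -0.01, 1.05]
0.61 [-0.51, -0.02, 1.44]
0.68 [-0.57, -0.02, 1.83]
0.75 [-0.59, -0.02, 2.22]
```

Emit:
arm_command:
  increments:
    - [[-0.12,0,0.31],0]
    - [[-0.26,0,0.68],0]
    - [[-0.37,0,1.05],0]
    - [[-0.45,0,1.44],0]
    - [[-0.5,0,1.83],0]

```text
time: 14.3
ee_pos: [0.4303, 0.0659, 0.1836]
tcp_rot: [179.5, -0.3, 13.4]
wrist_force: [-10.4, 0.2, 13.3]
opening: 0.0186
```

```bash
python3 lev.py .73 .8 .87 .94 1 1.05 1.08
```

```text
q now ~ 0.672 rad 139.1 off x -0.2 [179.51  -0.27  13.35] F [-10.4   0.2  13.3] t 14.3 op 0.0186
0.73 [-0.07, -0.01, 0.32]
0.8 [-0.08, -0.01, 0.71]
0.87 [-0.06, -0.02, 1.1]
0.94 [-0.01, -0.02, 1.49]
1.0 [0.05, -0.02, 1.82]
1.05 [0.11, -0.02, 2.1]
1.08 [0.16, -0.03, 2.26]
```

Emit:
arm_command:
  increments:
    - [[-0.06,0,0.32],0]
    - [[-0.07,0,0.71],0]
    - [[-0.05,0,1.1],0]
    - [[0,0,1.49],0]
    - [[0.05,0,1.82],0]

```text
time: 14.8
ee_pos: [0.4304, 0.0659, 0.1385]
tcp_rot: [179.6, -0.2, 13.4]
wrist_force: [-13.4, -0.2, 13.7]
opening: 0.0186
```

```bash
python3 lev.py 1.02 1.05 1.08 1.1
```

```text
q now ~ 0.994 rad 141.2 off x -0.1 [179.56  -0.19  13.37] F [-13.4  -0.2  13.7] t 14.8 op 0.0186
1.02 [0.08, -0.01, 0.13]
1.05 [0.12, -0.01, 0.29]
1.08 [0.17, -0.01, 0.45]
1.1 [0.2, -0.01, 0.56]
```

Emit:
arm_command:
  increments:
    - [[0.05,0,0.13],0]
    - [[0.08,0,0.29],0]
    - [[0.1,0,0.42],0]
    - [[0.12,0,0.5],0]
    - [[0.12,0,0.5],0]

```text
time: 15.3
ee_pos: [0.4324, 0.0665, 0.1269]
tcp_rot: [179.6, -0.2, 13.4]
wrist_force: [-11.6, -1.0, 11.8]
opening: 0.0187
```

```bash
python3 snap.py 16; python3 lev.py 1.05 1.1; python3 - <<'E'
from h import *
c=load("scene16");f=c["frame"];cv2.imwrite("pics/s16c.png",cv2.resize(f[150:330,210:330],None,fx=4,fy=4,interpolation=cv2.INTER_CUBIC)[:,:,::-1])
E
```

```text
q now ~ 1.077 rad 142.1 off x -0.1 [ 1.7957e+02 -1.6000e-01  1.3370e+01] F [-11.9  -1.3  12.1] t 15.4 op 0.0187
1.05 [0.04, -0.0, -0.17]
1.1 [0.12, -0.0, 0.1]
```

View pics/s16c.png

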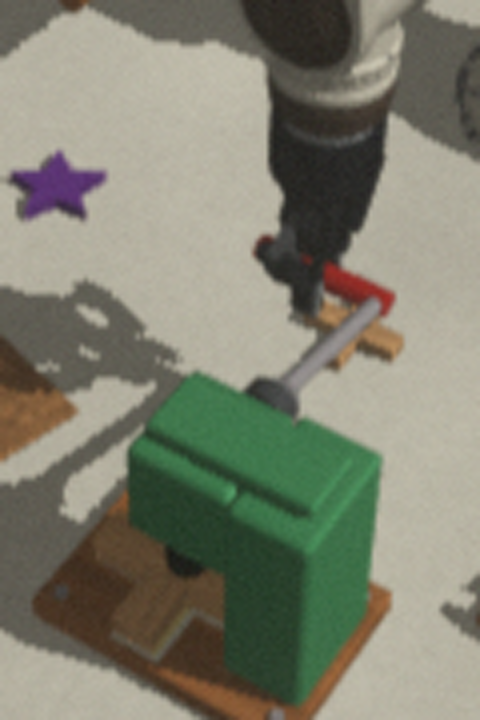

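Emit:
arm_command:
  increments:
    - [[0.06,0,0.15],0]
    - [[0.06,0,0.2],0]
    - [[0.06,0,0.2],0]

```text
time: 15.7
ee_pos: [0.4333, 0.0667, 0.1232]
tcp_rot: [179.6, -0.2, 13.4]
wrist_force: [-10.1, -2.2, 13.5]
opening: 0.0185
```

```bash
python3 snap.py 17; python3 lev.py 1.05 1.1; python3 - <<'E'
from h import *
for n in("scene16","scene17"):
    c=load(n);P=cloud(c);hsv=cv2.cvtColor(c["frame"],cv2.COLOR_RGB2HSV)
    m=(((hsv[...,0]<6)|(hsv[...,0]>170))&(hsv[...,1]>110))&(np.hypot(P[...,0]-.435,P[...,1]-.09)<.1)&(P[...,2]>.08)
    q=P[m]; print(n,m.sum(),"z",np.percentile(q[:,2],[5,50,90,98]).round(4), "y_p",np.percentile((q-[.615,.131,0])@yp,[2,50,98]).round(4))
E
```

```text
q now ~ 1.104 rad 142.4 off x -0.1 [179.57  -0.18  13.38] F [-10.1  -1.5  13.7] t 15.8 op 0.0187
1.05 [0.0, 0.0, -0.32]
1.1 [0.08, -0.0, -0.05]
scene16 101 z [0.1418 0.1508 0.1551 0.1571] y_p [0.1813 0.1883 0.1983]
scene17 100 z [0.1378 0.1479 0.1519 0.1554] y_p [0.1786 0.1873 0.1974]
```

Emit:
arm_command:
  increments:
    - [[0.04,0,0.1],0]
    - [[0.06,0,0.2],0]
    - [[0.08,0,0.3],0]
    - [[0.08,0,0.3],0]
  force: 100

```text
time: 16.2
ee_pos: [0.4339, 0.0668, 0.12]
tcp_rot: [179.6, -0.2, 13.4]
wrist_force: [-23.2, -3.7, 42.8]
opening: 0.018
```

```bash
python3 snap.py 18; python3 lev.py 1.05 1.1; cat > hz.py <<'E'
import sys; from h import *
n="scene"+sys.argv[1]
c=load(n);P=cloud(c);hsv=cv2.cvtColor(c["frame"],cv2.COLOR_RGB2HSV)
m=(((hsv[...,0]<6)|(hsv[...,0]>170))&(hsv[...,1]>110))&(np.hypot(P[...,0]-.45,P[...,1]-.09)<.1)&(P[...,2]>.08)
q=P[m]; print(n,m.sum(),"z",np.percentile(q[:,2],[5,50,90,98]).round(4), "y_p",np.percentile((q-[.615,.131,0])@yp,[2,50,98]).round(4))
E
python3 hz.py 18
```

```text
q now ~ 1.128 rad 142.8 off x -0.1 [179.55  -0.24  13.38] F [-23.6  -3.5  42.5] t 16.3 op 0.0174
1.05 [-0.02, 0.0, -0.45]
1.1 [0.06, -0.0, -0.18]
scene18 100 z [0.1362 0.1448 0.1488 0.1573] y_p [0.179  0.1876 0.1965]
```

Emit:
arm_command:
  increments:
    - [[-0.05,0,0.04],0]
    - [[-0.05,0,0.04],0]
    - [[-0.05,0,0.04],0]
    - [[-0.05,0,0.04],0]
    - [[-0.05,0,0.04],0]

```text
time: 16.8
ee_pos: [0.4335, 0.0667, 0.1211]
tcp_rot: [179.5, -0.5, 13.4]
wrist_force: [-1.7, 0.8, 16.2]
opening: 0.0177
```

Emit:
arm_command:
  increments:
    - [[0,0,0.03],0]
    - [[0,0,0.03],0]
    - [[0,0,0.03],0]
    - [[0,0,0.03],0]
    - [[0,0,0.03],0]

```text
time: 17.3
ee_pos: [0.4334, 0.0667, 0.1213]
tcp_rot: [179.5, -0.5, 13.4]
wrist_force: [-2.6, -0.2, 10.5]
opening: 0.0179
```

```bash
python3 snap.py 19;python3 hz.py 19; python3 lev.py 1.05 
```

```text
scene19 100 z [0.1359 0.1459 0.1501 0.1532] y_p [0.18   0.1876 0.1951]
q now ~ 1.117 rad 142.7 off x -0.1 [179.54  -0.53  13.39] F [-3.  -0.3  9.5] t 17.4 op 0.0181
1.05 [-0.0, 0.0, -0.39]
```

Emit:
arm_command:
  increments:
    - [[0,0,0.12],0]
    - [[0,0,0.14],0]
    - [[0,0,0.14],0]
    - [[0,0,0.14],0]
    - [[0,0,0.14],0]

```text
time: 17.9
ee_pos: [0.4337, 0.0668, 0.1207]
tcp_rot: [179.5, -0.7, 13.4]
wrist_force: [-6.6, -1.2, 25.0]
opening: 0.0177
```

Emit:
arm_command:
  increments:
    - [[0,0,0.08],0]
    - [[0,0,0.08],0]
    - [[0,0,0.08],0]
    - [[0,0,0.08],0]
    - [[0,0,0.08],0]

```text
time: 18.4
ee_pos: [0.4337, 0.0668, 0.1209]
tcp_rot: [179.5, -0.8, 13.4]
wrist_force: [-7.5, -0.6, 20.5]
opening: 0.0179
```

```bash
python3 snap.py 20;python3 hz.py 20; python3 lev.py 1.05 
```

```text
scene20 100 z [0.137  0.1466 0.1497 0.153 ] y_p [0.1807 0.1873 0.1967]
q now ~ 1.121 rad 142.7 off x -0.1 [179.52  -0.83  13.4 ] F [-7.2 -1.2 20.3] t 18.5 op 0.0176
1.05 [-0.01, -0.0, -0.41]
```

```bash
python3 - <<'E'
import numpy as np
from h import yp
p=np.array([.4337,.0668,.1212]); P0=p-yp*(.1351-.099)+np.array([0,0,.0367+.099]); print(P0)
s=open('lev.py').read(); s=s.replace("P0=np.array([.4684,.0752,.2669])",f"P0=np.array({P0.tolist()})"); open('lev.py','w').write(s)
E
python3 lev.py 1.02 .99 .96 .925 .89
```

```text
[0.46880364 0.07522574 0.2569    ]
q now ~ 1.052 rad 140.1 off x -0.0 [179.52  -0.83  13.4 ] F [-7.2 -1.2 20.3] t 18.5 op 0.0176
1.02 [-0.04, 0.0, -0.18]
0.99 [-0.07, 0.0, -0.34]
0.96 [-0.1, 0.0, -0.51]
0.925 [-0.13, 0.01, -0.7]
0.89 [-0.15, 0.01, -0.9]
```

Emit:
arm_command:
  increments:
    - [[-0.04,0,-0.16],0]
    - [[-0.07,0,-0.32],0]
    - [[-0.1,0,-0.48],0]
    - [[-0.13,0,-0.66],0]
    - [[-0.15,0,-0.84],0]

```text
time: 19.0
ee_pos: [0.4299, 0.0659, 0.1428]
tcp_rot: [179.5, -0.9, 13.4]
wrist_force: [-2.1, -2.1, 8.2]
opening: 0.0177
```

```bash
python3 snap.py 21;python3 hz.py 21; python3 lev.py .86 .83 .8 .77 .74 .71 .68
```

```text
scene21 104 z [0.1561 0.166  0.1697 0.1714] y_p [0.1837 0.1905 0.1986]
q now ~ 0.89 rad 139.9 off x -0.0 [179.49  -0.91  13.39] F [-3.2 -2.3  8. ] t 19.1 op 0.0171
0.86 [-0.02, 0.0, -0.17]
0.83 [-0.03, 0.0, -0.34]
0.8 [-0.03, 0.0, -0.5]
0.77 [-0.03, 0.01, -0.67]
0.74 [-0.02, 0.01, -0.84]
0.71 [-0.0, 0.01, -1.01]
0.68 [0.01, 0.01, -1.17]
```

Handle follows the hand. Continuing up at the same pace.

Emit:
arm_command:
  increments:
    - [[-0.02,0,-0.17],0]
    - [[-0.03,0,-0.34],0]
    - [[-0.03,0,-0.5],0]
    - [[-0.03,0,-0.67],0]
    - [[-0.02,0,-0.84],0]

```text
time: 19.6
ee_pos: [0.4287, 0.0656, 0.1644]
tcp_rot: [179.5, -0.9, 13.4]
wrist_force: [1.3, -1.9, -0.8]
opening: 0.0174
```

```bash
python3 lev.py .71 .68 .65 .62 .58
```

```text
q now ~ 0.738 rad 140.3 off x 0.0 [179.46  -0.89  13.39] F [ 1.3 -1.9 -0.8] t 19.6 op 0.0174
0.71 [0.03, 0.0, -0.16]
0.68 [0.04, 0.0, -0.32]
0.65 [0.07, 0.01, -0.49]
0.62 [0.09, 0.01, -0.66]
0.58 [0.14, 0.01, -0.88]
```

```bash
python3 snap.py 22;python3 hz.py 22; python3 lev.py .71
```

```text
scene22 109 z [0.1764 0.1864 0.1902 0.202 ] y_p [0.1837 0.1914 0.2025]
q now ~ 0.739 rad 140.3 off x 0.1 [179.47  -0.88  13.39] F [-0.8 -2.8  1. ] t 19.7 op 0.0175
0.71 [0.03, 0.0, -0.16]
```

Emit:
arm_command:
  increments:
    - [[0.02,0,-0.14],0]
    - [[0.04,0,-0.28],0]
    - [[0.06,0,-0.43],0]
    - [[0.08,0,-0.58],0]
    - [[0.11,0,-0.74],0]
  force: 60

```text
time: 20.2
ee_pos: [0.4303, 0.0661, 0.183]
tcp_rot: [179.5, -0.8, 13.4]
wrist_force: [-8.6, -5.9, 8.4]
opening: 0.0179
```

```bash
python3 snap.py 23;python3 hz.py 23; python3 lev.py .58 .55 .52 .49 .46 .43
```

```text
scene23 105 z [0.1937 0.2024 0.2065 0.2075] y_p [0.185  0.1906 0.2009]
q now ~ 0.599 rad 140.9 off x 0.1 [179.44  -0.82  13.38] F [-9.8 -5.7  9.7] t 20.3 op 0.0176
0.58 [0.06, 0.0, -0.1]
0.55 [0.1, 0.01, -0.26]
0.52 [0.14, 0.01, -0.42]
0.49 [0.19, 0.01, -0.58]
0.46 [0.24, 0.01, -0.74]
0.43 [0.3, 0.01, -0.9]
```

```bash
sed -i 's/^P0=.*/P0=np.array([.4684,.0752,.263])/' lev.py; python3 lev.py .6 .57 .54 .51 .48 .45
```

```text
q now ~ 0.642 rad 139.5 off x 0.0 [179.44  -0.82  13.38] F [-9.8 -5.7  9.7] t 20.3 op 0.0176
0.6 [0.02, 0.0, -0.23]
0.57 [0.06, 0.0, -0.4]
0.54 [0.1, 0.01, -0.56]
0.51 [0.14, 0.01, -0.72]
0.48 [0.19, 0.01, -0.88]
0.45 [0.25, 0.01, -1.04]
```

Emit:
arm_command:
  increments:
    - [[0.0,0,-0.14],0]
    - [[0.02,0,-0.28],0]
    - [[0.05,0,-0.42],0]
    - [[0.09,0,-0.58],0]
    - [[0.13,0,-0.72],0]
  force: 40

```text
time: 20.8
ee_pos: [0.434, 0.0669, 0.2024]
tcp_rot: [179.4, -0.9, 13.4]
wrist_force: [6.6, -2.4, -2.0]
opening: 0.0174
```

```bash
python3 snap.py 24;python3 hz.py 24; python3 lev.py .5 .47 .44 .41 .38 .35
```

```text
scene24 114 z [0.2132 0.2207 0.2244 0.2268] y_p [0.1805 0.1867 0.1951]
q now ~ 0.507 rad 139.8 off x -0.1 [179.41  -0.88  13.36] F [ 4.7 -3.3  0.1] t 20.9 op 0.0177
0.5 [0.0, -0.0, -0.04]
0.47 [0.06, -0.0, -0.2]
0.44 [0.11, 0.0, -0.36]
0.41 [0.17, 0.0, -0.51]
0.38 [0.24, 0.0, -0.67]
0.35 [0.31, 0.0, -0.82]
```

Emit:
arm_command:
  increments:
    - [[0.04,0,-0.14],0]
    - [[0.09,0,-0.29],0]
    - [[0.15,0,-0.44],0]
    - [[0.21,0,-0.59],0]
    - [[0.28,0,-0.75],0]

```text
time: 21.4
ee_pos: [0.4404, 0.0684, 0.2218]
tcp_rot: [179.4, -0.9, 13.3]
wrist_force: [-1.4, -5.4, 4.1]
opening: 0.0178
```

```bash
python3 snap.py 25;python3 hz.py 25; python3 lev.py .34 .31 .28 .25 .22 .19
```

```text
scene25 126 z [0.2295 0.2384 0.2425 0.2439] y_p [0.1738 0.1793 0.1892]
q now ~ 0.356 rad 140.3 off x -0.1 [179.38  -0.92  13.34] F [-2.6 -5.2  5.5] t 21.5 op 0.0177
0.34 [0.05, -0.0, -0.08]
0.31 [0.13, -0.0, -0.23]
0.28 [0.21, 0.0, -0.37]
0.25 [0.29, 0.0, -0.52]
0.22 [0.38, 0.0, -0.66]
0.19 [0.48, 0.0, -0.8]
```

Emit:
arm_command:
  increments:
    - [[0.06,0,-0.13],0]
    - [[0.13,0,-0.27],0]
    - [[0.21,0,-0.41],0]
    - [[0.3,0,-0.56],0]
    - [[0.38,0,-0.68],0]

```text
time: 22.0
ee_pos: [0.4489, 0.0705, 0.2397]
tcp_rot: [179.4, -0.8, 13.3]
wrist_force: [-7.2, -6.6, 8.9]
opening: 0.0176
```

```bash
python3 snap.py 26;python3 hz.py 26; python3 lev.py .2 .17 .14 .11 .08 .05 .02 0 -.03
```

```text
scene26 128 z [0.2462 0.2548 0.2595 0.2609] y_p [0.1638 0.1711 0.182 ]
q now ~ 0.211 rad 141.1 off x -0.1 [179.36  -0.92  13.33] F [-6.  -5.6  7.3] t 22.1 op 0.0175
0.2 [0.07, -0.0, -0.03]
0.17 [0.17, -0.0, -0.16]
0.14 [0.27, -0.0, -0.3]
0.11 [0.38, 0.0, -0.43]
0.08 [0.49, 0.0, -0.56]
0.05 [0.6, 0.0, -0.68]
0.02 [0.71, 0.0, -0.8]
0.0 [0.79, 0.0, -0.88]
-0.03 [0.92, 0.01, -1.0]
```

Emit:
arm_command:
  increments:
    - [[0.08,0,-0.12],0]
    - [[0.18,0,-0.25],0]
    - [[0.28,0,-0.38],0]
    - [[0.38,0,-0.5],0]
    - [[0.48,0,-0.62],0]

```text
time: 22.6
ee_pos: [0.4598, 0.0731, 0.2566]
tcp_rot: [179.3, -0.8, 13.3]
wrist_force: [-10.0, -6.0, 10.9]
opening: 0.0174
```

```bash
python3 snap.py 27;python3 hz.py 27; python3 hz.py 14; python3 lev.py .08 .05 .02 0 -.03 -.06
```

```text
scene27 135 z [0.2618 0.2706 0.2746 0.2764] y_p [0.1546 0.1597 0.1693]
scene14 250 z [0.2731 0.2809 0.2846 0.2863] y_p [0.1448 0.1499 0.1584]
q now ~ 0.068 rad 142.3 off x -0.0 [179.33  -0.89  13.33] F [-7.5 -6.4  9.3] t 22.7 op 0.0175
0.08 [0.02, -0.0, 0.11]
0.05 [0.14, -0.0, -0.01]
0.02 [0.25, -0.0, -0.13]
0.0 [0.33, -0.0, -0.21]
-0.03 [0.45, 0.0, -0.33]
-0.06 [0.58, 0.0, -0.44]
```

Emit:
arm_command:
  increments:
    - [[0.1,0,-0.1],0]
    - [[0.19,0,-0.19],0]
    - [[0.28,0,-0.28],0]
    - [[0.36,0,-0.37],0]
    - [[0.43,0,-0.45],0]

```text
time: 23.2
ee_pos: [0.4689, 0.0754, 0.2679]
tcp_rot: [179.3, -0.5, 13.3]
wrist_force: [-14.6, -8.3, -11.9]
opening: 0.018
```

```bash
python3 snap.py 28;python3 hz.py 28; python3 lev.py 0 
```

```text
scene28 138 z [0.2733 0.2812 0.285  0.2863] y_p [0.145  0.1499 0.1598]
q now ~ -0.025 rad 143.1 off x 0.1 [179.33  -0.5   13.33] F [-11.6  -7.5  -2.5] t 23.3 op 0.0177
0.0 [-0.02, 0.0, 0.19]
```

Emit:
arm_command:
  increments:
    - [[-0.04,0,0],0]
    - [[-0.04,0,0],0]
    - [[-0.04,0,0],0]
    - [[-0.04,0,0],0]
  force: 20

```text
time: 23.7
ee_pos: [0.4682, 0.0752, 0.2674]
tcp_rot: [179.3, -0.5, 13.3]
wrist_force: [5.0, -1.6, -7.0]
opening: 0.0177
```

```bash
python3 snap.py 29;python3 hz.py 29; python3 lev.py 0 
```

```text
scene29 136 z [0.2725 0.2796 0.285  0.2862] y_p [0.1456 0.1511 0.16  ]
q now ~ -0.021 rad 143.2 off x 0.1 [179.34  -0.52  13.33] F [ 5.7 -2.2 -6.7] t 23.8 op 0.0175
0.0 [0.0, 0.0, 0.18]
```

Emit:
arm_command:
  increments:
    - [[0.04,0,-0.02],0]
    - [[0.04,0,-0.02],0]
    - [[0.04,0,-0.02],0]

```text
time: 24.1
ee_pos: [0.4685, 0.0753, 0.2676]
tcp_rot: [179.3, -0.4, 13.3]
wrist_force: [-2.3, -4.1, -5.2]
opening: 0.0177
```

Emit:
arm_command:
  increments:
    - [[0,0,0],0]
    - [[0,0,0],0]
    - [[0,0,0],0]
    - [[0,0,0],0]
    - [[0,0,0],0]
  claw: -1

```text
time: 24.6
ee_pos: [0.4686, 0.0754, 0.2678]
tcp_rot: [179.3, -0.5, 13.3]
wrist_force: [0.9, 0.3, 0.0]
opening: 0.0853
```

```bash
python3 snap.py 30;python3 hz.py 30; python3 -c "
from h import *
to([.4695,.0757,.38],13.5)"
```

```text
scene30 173 z [0.2726 0.2813 0.2846 0.2867] y_p [0.1436 0.1502 0.1588]
t 24.7 pos [0.4686 0.0753 0.2677] rot [179.34  -0.43  13.34] q [ 9.5 -5.1  2.8 97.5 -0.6 86.2] F [ 0.8  0.3 -0.7] op 0.0855
units [ 0.07  0.05 -4.49] roll -0.03 mm 112
```

View pics/scene30.png

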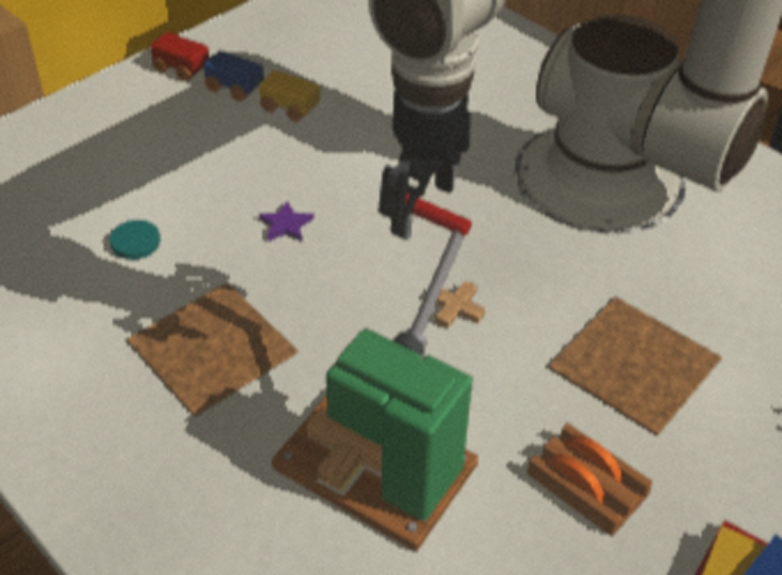

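Emit:
arm_command:
  increments:
    - [[0,0,-0.8],0]
    - [[0,0,-1.8],0]
    - [[0,0,-2.8],0]
    - [[0,0,-3.8],0]
    - [[0,0,-4.4],0]

```text
time: 25.2
ee_pos: [0.4675, 0.0764, 0.3796]
tcp_rot: [179.3, -0.5, 13.3]
wrist_force: [0.1, -0.4, 0.3]
opening: 0.0854
```

```bash
python3 -c "
from h import *
to([.643,.022,.36],13.5)"
```

```text
t 25.2 pos [0.4675 0.0764 0.3796] rot [179.34  -0.54  13.33] q [  9.6  -0.4  20.4 110.2  -0.6  86.3] F [ 0.1 -0.4  0.3] op 0.0854
units [6.32 3.73 0.89] roll -0.03 mm 185
```

Emit:
arm_command:
  increments:
    - [[1.1,0.7,0],0]
    - [[2.6,1.5,0.1],0]
    - [[4.1,2.4,0.3],0]
    - [[5.5,3.2,0.6],0]
    - [[6.32,3.73,0.9],0]
  claw: -0.3

```text
time: 25.7
ee_pos: [0.6454, 0.0211, 0.3577]
tcp_rot: [179.4, -0.5, 13.3]
wrist_force: [-0.9, -0.0, -0.3]
opening: 0.0554
```

```bash
python3 -c "
from h import *
to([.6436,.0238,.036],13.5)"
```

```text
t 25.7 pos [0.6454 0.0211 0.3577] rot [179.35  -0.46  13.3 ] q [  2.1  25.   47.9 112.3  -0.5  78.8] F [-0.9 -0.  -0.3] op 0.0554
units [-0.15 -0.27 12.86] roll -0.03 mm 322
```

Emit:
arm_command:
  increments:
    - [[0,0,1.4],0]
    - [[0,0,3.0],0]
    - [[0,0,4.6],0]
    - [[0,0,6.2],0]
    - [[-0.1,-0.2,7.6],0]

```text
time: 26.2
ee_pos: [0.6434, 0.0233, 0.1651]
tcp_rot: [179.4, -0.4, 13.3]
wrist_force: [-0.2, 0.0, 1.2]
opening: 0.0556
```

```bash
python3 -c "
from h import *
to([.6436,.0238,.036],13.5)"
```

```text
t 26.2 pos [0.6434 0.0233 0.1651] rot [179.37  -0.4   13.27] q [ 2.3 16.7 15.  87.8 -0.5 79. ] F [-0.2  0.   1.2] op 0.0556
units [-0.02 -0.08  5.16] roll -0.04 mm 129
```

Emit:
arm_command:
  increments:
    - [[0,0,1.3],0]
    - [[0,0,2.7],0]
    - [[0,0,3.9],0]
    - [[0,0,4.7],0]
    - [[0,0,5.1],0]

```text
time: 26.7
ee_pos: [0.6435, 0.0221, 0.0352]
tcp_rot: [179.4, -0.2, 13.3]
wrist_force: [0.4, -0.1, 0.6]
opening: 0.0552
```

```bash
python3 snap.py 31; python3 -c "
from pm import *
view('31')
to([.6323,.0697,.0355],13.5)"
```

```text
t 26.8 pos [0.6439 0.0221 0.0363] rot [179.39  -0.27  13.26] q [ 2.2 18.3  2.8 74.1 -0.5 78.9] F [-0.9  0.4 -0.3] op 0.0555
units [-0.01 -1.96  0.01] roll -0.04 mm 49
```

View pics/s31c.png

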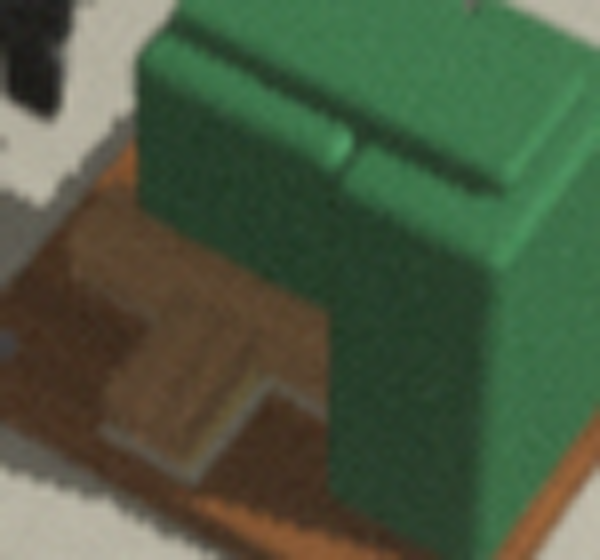

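Emit:
arm_command:
  increments:
    - [[0,-0.6,0.02],0]
    - [[0,-1.2,0.02],0]
    - [[0,-1.6,0.03],0]
    - [[0,-1.85,0.04],0]
    - [[0,-1.93,0.04],0]

```text
time: 27.3
ee_pos: [0.6328, 0.0702, 0.0352]
tcp_rot: [179.4, -0.3, 13.3]
wrist_force: [0.4, -0.4, -0.3]
opening: 0.0555
```

Emit:
arm_command:
  increments:
    - [[0,0,0],0]
    - [[0,0,0],0]
    - [[0,0,0],0]
    - [[0,0,0],0]
    - [[0,0,0],0]
  claw: 1
  force: 70

```text
time: 27.8
ee_pos: [0.6331, 0.07, 0.0358]
tcp_rot: [179.4, -0.4, 13.3]
wrist_force: [-1.6, 1.0, 5.3]
opening: 0.0288
```

Emit:
arm_command:
  increments:
    - [[0,0.2,-0.1],0]
    - [[0,0.6,-0.2],0]
    - [[0,1.1,-0.3],0]
    - [[0,1.7,-0.3],0]
    - [[0,2.3,-0.3],0]

```text
time: 28.3
ee_pos: [0.6466, 0.0124, 0.0438]
tcp_rot: [179.4, -0.4, 13.3]
wrist_force: [0.3, -0.4, -1.1]
opening: 0.0283
```

```bash
python3 snap.py 32; python3 -c "
from h import *
to([.657,-.0435,.08],13.5)"
```

```text
t 28.4 pos [0.6467 0.0115 0.0436] rot [179.36  -0.34  13.18] q [ 1.3 18.4  3.7 74.8 -0.6 78.1] F [ 0.6  0.4 -0.5] op 0.0281
units [-0.09  2.25 -1.43] roll -0.05 mm 67
```

View pics/scene32.png

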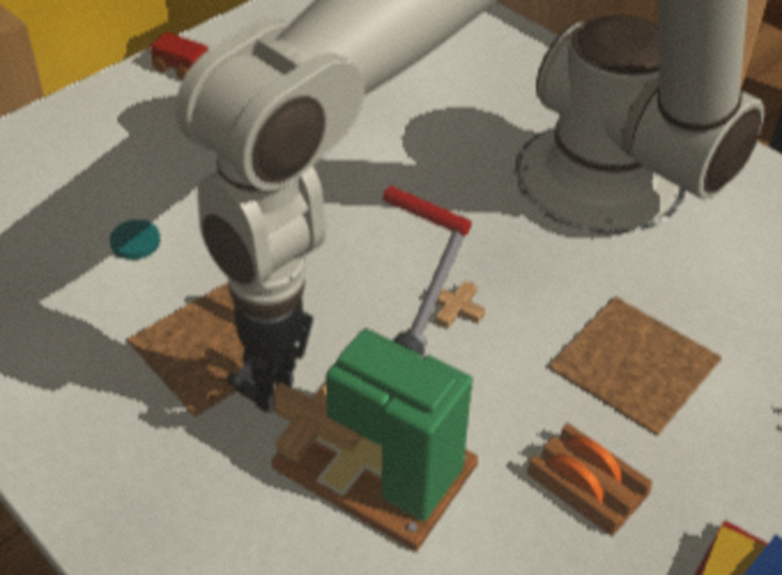

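Emit:
arm_command:
  increments:
    - [[0,0.8,-0.1],0]
    - [[0,1.8,-0.2],0]
    - [[0,2.8,-0.4],0]
    - [[0,3.8,-0.8],0]
    - [[0,4.6,-1.2],0]

```text
time: 28.9
ee_pos: [0.6726, -0.1017, 0.0748]
tcp_rot: [179.4, -0.3, 13.1]
wrist_force: [0.6, 0.7, -0.4]
opening: 0.0282
```

```bash
python3 snap.py 33; python3 - <<'E'
from cr import *
o=get_obs(); cr("33",o["ee_pos"][2]+.008,o["ee_pos"],o["tcp_rot"][2])
to([.6513,-.182,.06],13.3)
c=load("scene33");f=c["frame"];cv2.imwrite("pics/s33c.png",cv2.resize(f[190:310,150:290],None,fx=5,fy=5,interpolation=cv2.INTER_CUBIC)[:,:,::-1])
E
```

```text
533 z 0.0817 plane [0.001 0.002 0.082]
tx [-0.0581  0.0565] ty [-0.1225 -0.0025]
side arms ty [-0.078  -0.0466] mid -0.0626 slope [-0.03  -0.063]
far arm tx mid -0.0029
t 29.0 pos [ 0.6735 -0.1029  0.0762] rot [179.3   -0.45  13.03] q [-8.5 22.3 12.3 79.3 -0.5 68.5] F [ 0.   0.8 -0.3] op 0.0284
units [-1.58  2.88  0.67] roll -0.05 mm 84
```

View pics/s33c.png

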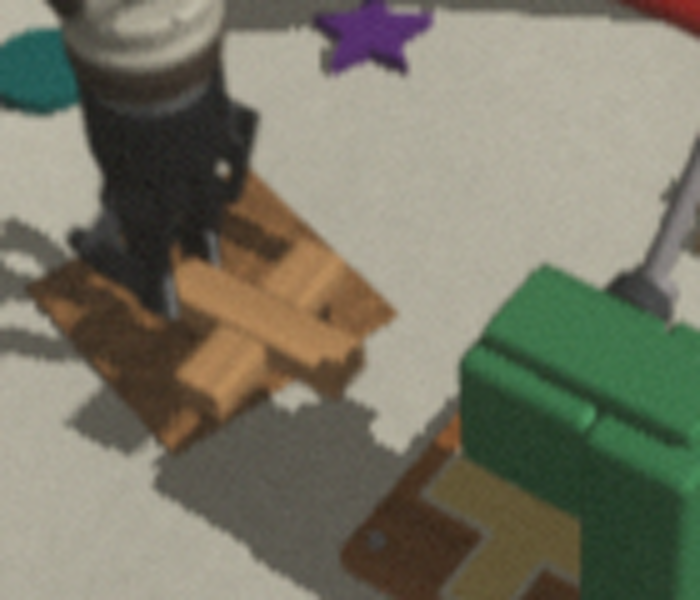

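Emit:
arm_command:
  increments:
    - [[-0.4,0.7,0.1],0]
    - [[-0.8,1.4,0.3],0]
    - [[-1.2,2.2,0.5],0]
    - [[-1.58,2.92,0.7],0]
    - [[-1.58,2.92,0.9],0]

```text
time: 29.5
ee_pos: [0.6505, -0.1854, 0.0533]
tcp_rot: [179.3, -0.4, 12.9]
wrist_force: [1.1, -0.0, -1.2]
opening: 0.0282
```

```bash
python3 snap.py 34; python3 - <<'E'
from cr import *
o=get_obs(); cr("34",o["ee_pos"][2]+.008,o["ee_pos"],o["tcp_rot"][2])
to([.6516,-.1834,.021],13.3)
c=load("scene34");f=c["frame"];cv2.imwrite("pics/s34c.png",cv2.resize(f[190:310,130:270],None,fx=5,fy=5,interpolation=cv2.INTER_CUBIC)[:,:,::-1])
E
```

```text
554 z 0.0596 plane [ 0.001 -0.007  0.06 ]
tx [-0.058   0.0574] ty [-0.1173  0.0002]
side arms ty [-0.0753 -0.0441] mid -0.0598 slope [-0.038 -0.06 ]
far arm tx mid -0.0024
t 29.6 pos [ 0.6508 -0.1832  0.0529] rot [179.37  -0.36  12.97] q [-15.6  22.    9.4  76.7  -0.4  61.5] F [-0.   0.3 -1.2] op 0.0283
units [ 0.02 -0.    1.28] roll -0.05 mm 32
```

View pics/s34c.png

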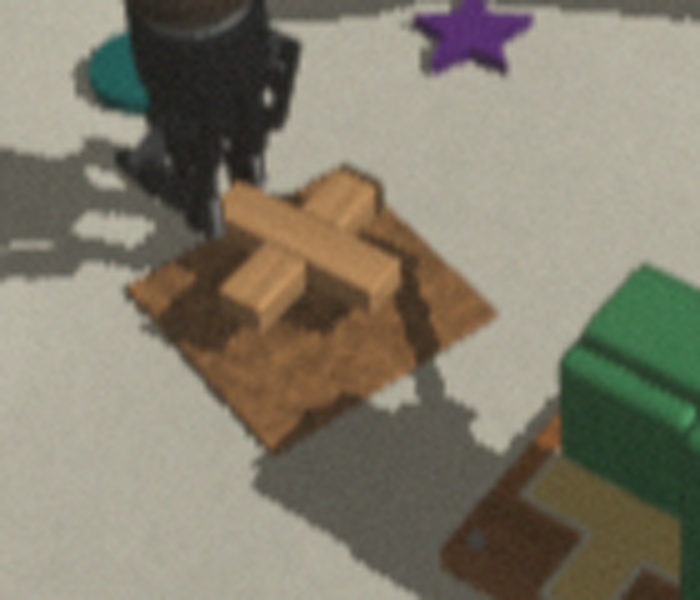

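Emit:
arm_command:
  increments:
    - [[0.02,0,0.5],0]
    - [[0.02,0,0.9],0]
    - [[0.02,0,1.15],0]
    - [[0.02,0,1.28],0]
    - [[0.02,0,1.28],0]

```text
time: 30.1
ee_pos: [0.6516, -0.1827, 0.0218]
tcp_rot: [179.4, -0.4, 13.0]
wrist_force: [-2.7, 2.3, 7.6]
opening: 0.0284
```

```bash
python3 snap.py 35; python3 - <<'E'
from cr import *
o=get_obs(); cr("35",.028,o["ee_pos"],o["tcp_rot"][2])
to([.6516,-.1834,.021],13.3)
c=load("scene35");f=c["frame"];cv2.imwrite("pics/s35c.png",cv2.resize(f[190:310,130:270],None,fx=5,fy=5,interpolation=cv2.INTER_CUBIC)[:,:,::-1])
E
```

```text
577 z 0.0284 plane [-0.004  0.003  0.028]
tx [-0.0597  0.0578] ty [-0.1209 -0.0004]
side arms ty [-0.0779 -0.0433] mid -0.0602 slope [-0.049 -0.06 ]
far arm tx mid -0.003
t 30.2 pos [ 0.6517 -0.1828  0.0218] rot [179.37  -0.4   13.02] q [-15.5  22.9   7.   73.5  -0.4  61.5] F [-3.1  2.6  7.7] op 0.0281
units [-0.01  0.02  0.03] roll -0.05 mm 1
```

View pics/s35c.png

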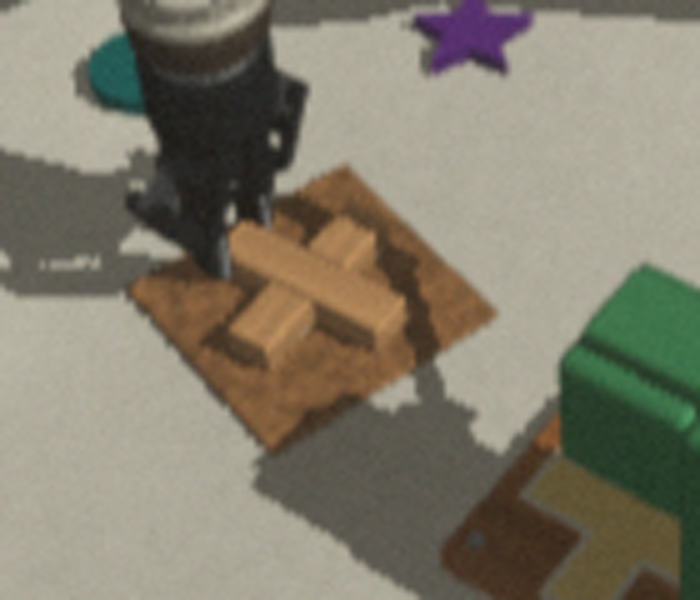

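Emit:
arm_command:
  increments:
    - [[0,0,0],0]
    - [[0,0,0],0]
    - [[0,0,0],0]
    - [[0,0,0],0]
    - [[0,0,0],0]
  claw: -0.4

```text
time: 30.7
ee_pos: [0.6517, -0.1828, 0.0216]
tcp_rot: [179.4, -0.4, 13.0]
wrist_force: [-0.1, -0.1, -0.2]
opening: 0.0596
```

Emit:
arm_command:
  increments:
    - [[0,0,-0.3],0]
    - [[0,0,-0.9],0]
    - [[0,0,-2.0],0]
    - [[0,0,-3.4],0]
    - [[0,0,-4.8],0]

```text
time: 31.2
ee_pos: [0.6504, -0.1816, 0.1443]
tcp_rot: [179.4, -0.4, 13.0]
wrist_force: [0.1, 0.0, 0.5]
opening: 0.0593
```

Emit:
arm_command:
  increments:
    - [[-1.5,0,-1.0],0]
    - [[-3.0,0,-2.0],0]
    - [[-4.5,0,-3.0],0]
    - [[-6.0,0,-4.0],0]
    - [[-7.2,0,-4.5],0]

```text
time: 31.7
ee_pos: [0.4724, -0.2215, 0.2596]
tcp_rot: [179.2, -0.6, 13.0]
wrist_force: [1.2, -0.4, 1.0]
opening: 0.0596
```

```bash
python3 -c "
from h import *
to([.3,-.4,.3],13.3)"
```

```text
t 31.7 pos [ 0.4724 -0.2215  0.2596] rot [179.19  -0.63  13.  ] q [-25.    0.5   7.4  95.9  -0.3  52. ] F [ 1.2 -0.4  1. ] op 0.0596
units [-8.31  5.43 -1.63] roll -0.05 mm 251
```

Clearing the view for the final check.

Emit:
arm_command:
  increments:
    - [[-1.2,0.8,-0.2],0]
    - [[-2.4,1.6,-0.4],0]
    - [[-3.6,2.4,-0.6],0]
    - [[-4.8,3.2,-0.8],0]
    - [[-5.8,3.9,-1.0],0]

```text
time: 32.2
ee_pos: [0.3512, -0.3497, 0.2864]
tcp_rot: [179.1, -0.7, 13.0]
wrist_force: [1.5, 0.4, 0.5]
opening: 0.0598
```

Emit:
arm_command:
  increments:
    - [[0,0,0],0]
    - [[0,0,0],0]
    - [[0,0,0],0]

```text
time: 32.5
ee_pos: [0.3516, -0.3492, 0.2871]
tcp_rot: [179.0, -0.7, 13.0]
wrist_force: [0.1, -0.4, -0.1]
opening: 0.0596
```

```bash
python3 snap.py 36; python3 hz.py 36; python3 - <<'E'
from h import *
for n in("top36","scene36"):
    c=load(n); f=c["frame"]; P=cloud(c); hsv=cv2.cvtColor(f,cv2.COLOR_RGB2HSV)
    wood=((hsv[...,0]>5)&(hsv[...,0]<24)&(hsv[...,1]>60))&(np.hypot(P[...,0]-.638,P[...,1]+.125)<.13)
    for m,z,nm in((wood&(P[...,2]>.019)&(P[...,2]<.035),.028,"cross"),(wood&(P[...,2]<.035),.006,"mat")):
        ys,xs=np.where(m); W=ray(c,np.c_[xs,ys],z)[:,:2]*1000; r=cv2.minAreaRect(W.astype(np.float32)); print(n,nm,len(xs),np.round(r[0],1),np.round(r[1],1),round(r[2],1),"mean",W.mean(0).round(1))
    b=f[190:310,130:270] if n[0]=="s" else f[90:210,240:380]
    cv2.imwrite(f"pics/{n}c.png",cv2.resize(b,None,fx=5,fy=5,interpolation=cv2.INTER_CUBIC)[:,:,::-1])
E
```

```text
scene36 274 z [0.2722 0.2812 0.2852 0.2867] y_p [0.1449 0.1501 0.1601]
top36 cross 855 [ 635.6 -127.8] [102.9 102.5] 61.1 mean [ 635.5 -127.5]
top36 mat 3186 [ 637.6 -126.5] [160.1 158.3] 87.0 mean [ 636.8 -126.9]
scene36 cross 647 [ 637.4 -123.5] [108.2 103. ] 58.8 mean [ 637.6 -122.5]
scene36 mat 2274 [ 638.5 -124.5] [165.7 160.4] 86.9 mean [ 641.  -121.2]
```

View pics/top36c.png

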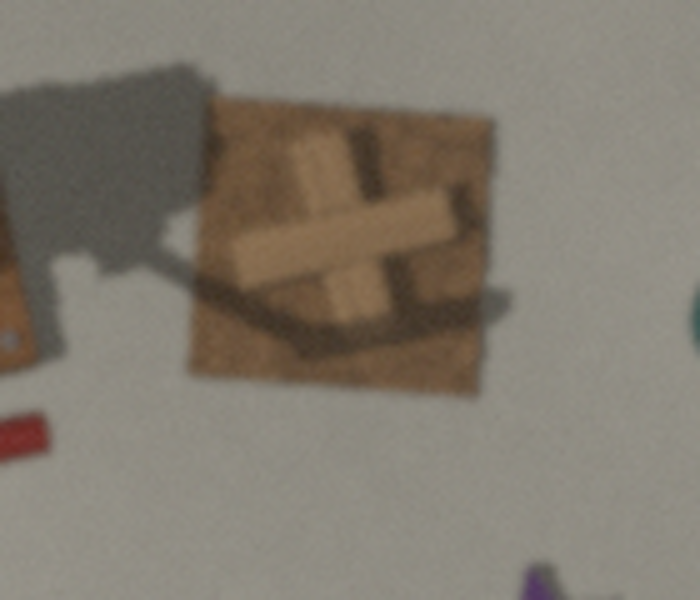

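View pics/scene36.png

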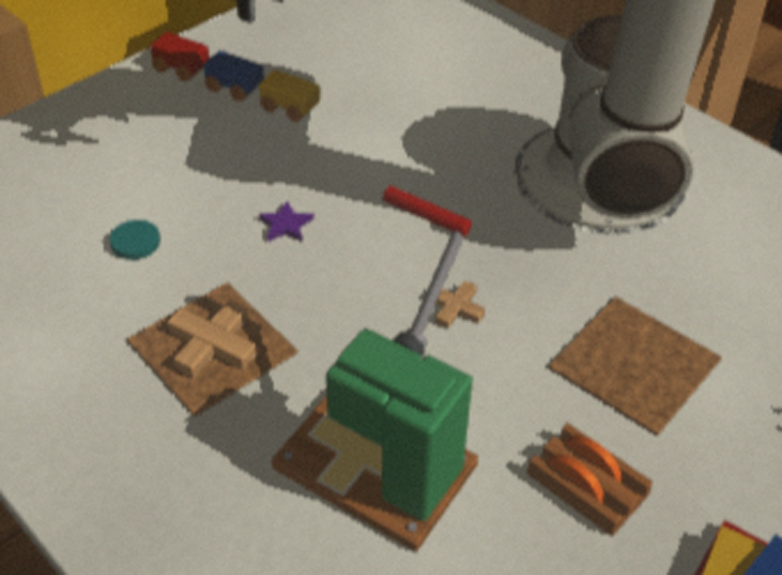

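The cross lies flat in the middle of the far mat, within about 3 mm of centre in both views. The lever is at its top stop and the bystanders haven't moved.

```bash
python3 -c "
from workcell import job_done; print(job_done())"
```

```text
the job is handed in; nothing more can be done
None
```

The job is handed in at about 32.6 s. I put the larger cross on the painted cross and let go of it. I then pulled the lever to its bottom stop, held it for well over a second, and eased it back up over about 4.7 s with the hand on it. After that I laid the cross on the far cork mat and let go.

**Final checks:**
- **Cross:** it lies flat, with its centre within about 3 mm of the mat's centre in both cameras.
- **Lever:** the handle is back at its starting height and position.
- **Bystanders:** the disc, star, half-moons and small cross look unmoved, and the robot touches nothing.

**What did not go to plan or could not be confirmed:**
- **Tool tilt:** the interface gave no way to tilt the tool. I worked upright, holding only the last 14 mm or less of the near arm.
- **Position under the stamp:** the cross stopped about 3–5 mm short of the mark's centre, probably because its far end met the press column.
- **Forces:** pushing it further in with closed fingers gave a brief reading of about 28 N. The wrist reading reached about 43 N downward for a moment when the lever met its bottom stop, with only the fingers on the handle.
- **Lever grip:** the handle slid about 10 mm in the pads on the way down and back again on the way up, but it was never free.
- **Stamp imprint:** no imprint is visible on the cross at camera resolution, so I could not confirm the stamping from the pictures.
- **Camera agreement:** the two cameras differed by up to about 4 mm on the cross and mat, and up to about 8 mm on the raised handle. I used values between them.

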